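# Pin the solar panel's shaft and snap the loop over its end

### The job

Secure the solar panel on its yellow stand: take the red-headed hitch pin out of the black rack, find the cross hole in the steel shaft (it is not exactly where measured) and push the pin gently down through it with the loop open, until its collar sits on the shaft. Then swing the pin's sprung loop down over the end of the shaft until it snaps shut, let go, and leave the other things as they are.

Things in the scene. Friction and masses are not known exactly. Their poses are not given: they have to be found in the camera images.
- stand: yellow solar stand, fixed. Origin on the table below point hole; x level, outward along the shaft to its free end, z up. Base plate 18 mm high, x -285 to +25 mm, y +-100 mm. The panel (x -55 to -255) reaches 150 mm above the table. Over 40 N of contact between the pin (or loop) and the stand or shaft damages it; the sprung ball's squeeze is about 12 N of that, so push with less than 25 N.
- bearing (a point): middle of the top edge of the yellow bearing upright's front face, 22 mm behind point hole and 4 mm above the shaft's top; the upright is 70 mm wide (axes as stand). The shaft end coming out of it is a level square steel bar 22 mm wide, its flat top 111 mm and underside 89 mm above the table.
- hole (a point): on the shaft's top face, the MIDDLE of the cross hole's possible places (axes as stand). The shaft floats in its bearing: the real hole lies up to 10 mm either way along the stand's x (not across; height exact) and stays there. The hole is round, vertical, right through, 10 mm wide, nearly sharp-edged; the shaft ends 26 mm beyond its centre.
- pin: hitch pin, loose, about 100 g with loop, upright in one of the rack's three places, its collar on the rack. Origin: centre of the collar's underside, which seats on the shaft; z up along the pin. Collar 16 mm across, 4 mm high; above it the red grip block, 18 mm in x, 12 mm in y, 4 to 48 mm above the origin. Pin x must point along stand x when it is in.
- pin_tip (a point): lower end of the pin's round steel shank, 50 mm below pin's origin (axes as pin). The shank is 8 mm thick, its last 2 mm tapering to 7.6 mm. A sprung ball 12 mm down in the shaft's hole grips it, so pushing it home takes some 3 to 6 N; it does not fall home by its own weight.
- pin_grip (a point): in the middle of the red grip block, 35 mm above pin's origin, to be grasped from above across the 12 mm (y) width; axes as pin. Keep fingertips at least 15 mm above pin's origin, clear of the loop.
- loop_bar (a point): middle of the loop's cross bar. The loop is a U of 4.4 mm steel wire: two arms 34 mm apart and a cross bar 50 mm from the hinge axis, which is the pin's y direction 8 mm above pin's origin. Open, it sticks out to the pin's +x, the bar 48 mm from the pin's axis and 21 mm above pin's origin; shut, the bar lies against the shank below the shaft.
- loop (a joint): angle of the loop in rad: 0 open (outward and 15 degrees up), growing as it swings down, 1.70 shut. An over-centre spring holds it open below 0.92 and snaps it shut above. Pressing straight down on the open bar takes at most about 8 N; the bar goes about 43 mm down and 8 mm inward to the dead centre.
- rack: black block 200 mm (its x) by 50 mm by 52 mm high, fixed, origin under its centre; three upright holes 10.5 mm wide at x = -65, 0, +65 mm. The pins hang in them with their shanks.
- plain_pin: plain steel pin with a low round head 20 mm across and 9 mm high, in the rack; leave it. Origin under the head.
- thumb_screw: pin with a low black round head 24 mm across and 11 mm high, in the rack; leave it. Origin under the head.
- meter_a: white meter box 90 x 120 x 42 mm with a black knob; leave it. Origin under its centre.
- meter_b: a second such meter box; leave it. Origin under its centre.
- lamp: black lamp head standing on its mouth, 76 mm wide, 90 mm high; leave it. Origin under its centre.
- screwdriver: screwdriver 200 mm long lying on the table; leave it. Origin under its middle.
- mug: blue mug 80 mm wide, 90 mm high; leave it. Origin under its centre.
Not all that is in view belongs to the job. Leave any orange or purple look-alike of the pin alone.

How it is judged:
By the outcome, as a careful person would: the job done as asked, in the order asked, and still so for the second after the job is handed in, with the robot touching nothing.
It also fails if it takes over 72 s, if anything falls off the work surface, if the arm or the gripper's body presses on something with over 40 N, if the wrist force passes 120 N, or if a joint passes its speed limit or range.

### The arm

A 6-joint arm with a two-finger parallel gripper is mounted at the origin on the work surface. World frame = base frame: x ahead of the robot, y to its left, z up, the work surface at z = 0. Lengths are in m, angles in rad, forces in N, time in s.
With the tool pointing down it reaches from about 0.35 to 0.975 m from the base axis. Payload 4.9 kg.
Tool frame: the origin (TCP) lies midway between the tips of the shut fingers; the grasp point (between the pads) lies 19 mm behind it; z points along the fingers, x is the direction in which the jaws open and shut, and the axes are right-handed (so a half turn about z gives the same grasp; the last joint's range is limited). The gripper opens to 85 mm and grips with 20 to 120 N. Pads are 22 mm wide; open, the fingers measure 114 mm over their backs; the gripper's body (76 mm by 85 mm) begins 54 mm behind the grasp point. The pads swing forward as they close: fully open they stand 13 mm farther back than shut.
Start: joints at [1.04, 0.053, 1.613, -0, 1.476, -0.119], TCP at [0.25, 0.573, 0.231] pointing down, gripper open.
Joint ranges: [-3.01, 3.01], [-1.01, 2.22], [0.06, 2.58], [-1.02, 4.17], [0.09, 2.62], [-3.14, 3.14]. Speed limits (rad/s): [2.57, 2.57, 3.14, 3.14, 3.14, 3.14].

### API

Orientations are given as a rotation vector (axis times angle).
In Python, from station import ctrl gives the robot as it stands.
- The arm moves only by the tool step_arm, never from a script. Its argument "increments" is text: rows parted by semicolons, each of 6 numbers parted by spaces: the shift along the tool's x, y, z as a fraction of full scale, then the turn, a rotation vector about the tool's x, y, z as a fraction of full scale. In form: x y z rx ry rz; .... A call has 1 to 12 rows; each row shifts and turns the commanded pose from where the row before left it, along the tool's axes as they then stand; what a row does not reach is not made up. Full scale, the value 1, is 0.025 m for a shift and 0.1 rad for a turn. A row lasts 1/12 s, in which the tool goes at most 41.7 mm and 7.16 degrees, less where a joint would pass 70% of its speed; a pose out of reach is approached as far as the arm can. A call with a number of a shift or a turn outside -1 to 1 is refused whole. A call with a gripper value outside its range is refused whole. "fingers" is the opening, from -1 (shut) to 1 (fully open), so that 0 is half open, set as the call begins (left out, the last holds). The fingers move at their own pace and stop on an object; "newtons" is the grip in N (left out, the last holds). Time passes only in rows, so rows that do not move let the fingers close. It gives the time, the measured TCP pose, the force and the opening at its end, in the units of the state.
- ctrl.get_obs(): the state, without advancing time (a new reading comes with each control period).
- ctrl.get_image(name): name is "scene" or "side" or "wrist"; returns a dict with "pixels" (420x560x3 uint8, red, green, blue), "intrinsics" (3x3 intrinsics, pixels), "eye" and "orientation" of the camera in the world. Camera axes: x right, y down, z forward; pixel columns grow to the right and rows downward; lengths in m; the calibration is good to about 2 mm. The wrist camera is an equidistant fisheye: a pixel r from the principal point sees the ray r / f radians off the axis. A picture is of the moment at which its call begins. There is no depth.
- ctrl.finish_job(): hands the job in, once; it reports no verdict.
The state is a dict: "t": time; "q": joint angles; "dq": joint speeds; "effort": joint torques, N m; "tool_pos": TCP position; "tool_rot": TCP orientation; "contact_force": force on the tool from outside, world axes, zero at the start; "wrist_torque": the same for the moment, N m; "opening": finger opening in m.
Only numpy, scipy, OpenCV 4.12 (cv2) and the standard library are available. Lean on these libraries where they do the work, as an engineer would, in place of code of your own. Each camera call takes 0.05 s, during which the arm holds its last target.

## Working session

There is one attempt and no reset: what is moved stays moved. The work goes in short steps, Python scripts to look and compute and a tool call to move; the robot and the scene stay as the last step left them, time stands still between calls to the robot, and variables do not carry over. Pictures are saved under pics/ and viewed, and the job is handed in when it is done.

Besides the shell and the picture viewer there is one more tool, called after ">>>" in YAML: its name, and indented under it one key for each argument. step_arm: Moves the arm, as the interface text tells. Shift numbers are shares of 0.025 m and turn numbers shares of 0.1 rad, none past 1 either way. Its arguments: {"type":"object","properties":{"increments":{"type":"string"},"fingers":{"type":"number"},"newtons":{"type":"number"}},"required":["increments"]}

```bash
ls; mkdir -p pics; python3 - <<'E'
from station import ctrl
import cv2,pickle
o=ctrl.get_obs()
for k,v in o.items(): print(k,v)
d={}
for n in ["scene","side","wrist"]:
    im=ctrl.get_image(n); d[n]=im
    cv2.imwrite(f"pics/{n}0.png",im["pixels"][:,:,::-1])
    print(n,im["intrinsics"],im["eye"],im["orientation"])
pickle.dump(d,open("im0.pkl","wb"))
E
```

```text
pics
t 0.0
q [ 1.03999583e+00  5.33606932e-02  1.61426956e+00 -1.22686939e-05
  1.47599526e+00 -1.19012247e-01]
dq [-0.00040559  0.00023819 -0.00077549  0.0004359   0.00092593  0.0008381 ]
effort [-9.32474832e-04 -3.93717992e+01 -3.70159185e+01 -1.92567295e-04
  7.33432593e-03  1.28542510e-05]
tool_pos [0.24985341 0.57221857 0.23007524]
tool_rot [ 2.62791134  1.7198646  -0.00285124]
contact_force [0.35065182 0.3290424  0.79665365]
wrist_torque [-0.01621054  0.02865485 -0.05801484]
opening 0.0856444999385163
scene [[447.15166082   0.         282.53465182]
 [  0.         447.15166082 205.52747358]
 [  0.           0.           1.        ]] [ 1.17288256 -0.225579    0.8838656 ] [-1.90082552 -1.75004147  0.60540657]
side [[457.10416431   0.         286.54486298]
 [  0.         457.10416431 201.47509559]
 [  0.           0.           1.        ]] [ 0.11947575 -0.69366563  0.5631289 ] [-2.09669064  0.72998709 -0.35714829]
wrist [[325.1922621    0.         279.73691476]
 [  0.         325.1922621  209.60070366]
 [  0.           0.           1.        ]] [0.18617807 0.59991467 0.37265332] [2.43002143 1.58998364 0.2186503 ]
```

View pics/scene0.png

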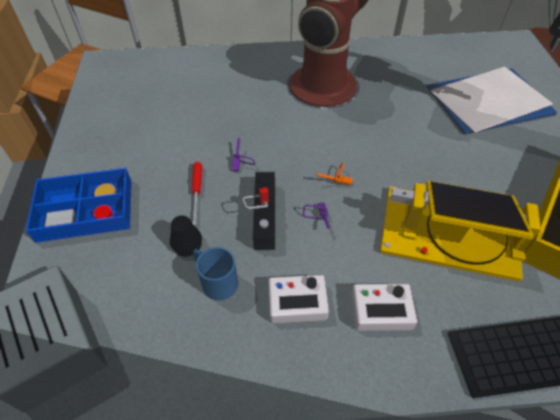

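View pics/side0.png

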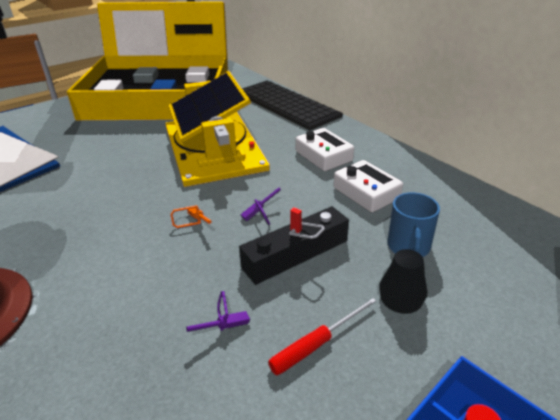

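View pics/wrist0.png

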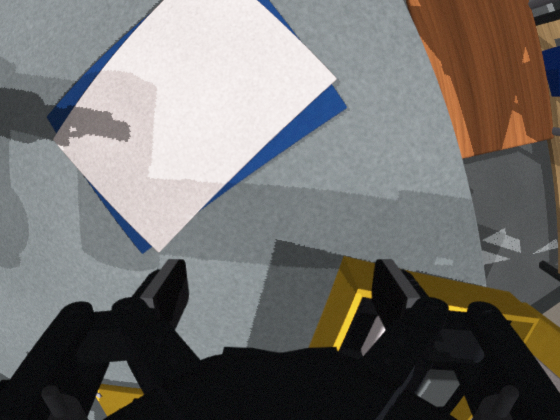

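```bash
cat > h.py <<'E'
import numpy as np,cv2,pickle
from scipy.spatial.transform import Rotation as R
def ray(im,u,v,fish=False):
    K=im["intrinsics"];x=(u-K[0,2])/K[0,0];y=(v-K[1,2])/K[1,1]
    if fish:
        r=np.hypot(x,y);s=np.sin(r)/r if r>1e-9 else 1;d=np.array([x*s,y*s,np.cos(r)])
    else: d=np.array([x,y,1.]);d/=np.linalg.norm(d)
    return np.array(im["eye"]),R.from_rotvec(im["orientation"]).apply(d)
def plane(im,u,v,z,fish=False):
    e,d=ray(im,u,v,fish);return e+d*(z-e[2])/d[2]
def tri(rs):
    A=np.zeros((3,3));b=np.zeros(3)
    for e,d in rs:
        P=np.eye(3)-np.outer(d,d);A+=P;b+=P@e
    p=np.linalg.solve(A,b)
    return p,[np.linalg.norm((np.eye(3)-np.outer(d,d))@(p-e)) for e,d in rs]
def proj(im,p,fish=False):
    K=im["intrinsics"];c=R.from_rotvec(im["orientation"]).inv().apply(np.asarray(p)-im["eye"])
    if fish:
        t=np.arctan2(np.hypot(c[0],c[1]),c[2]);n=np.hypot(c[0],c[1]);x,y=c[0]/n*t,c[1]/n*t
    else: x,y=c[0]/c[2],c[1]/c[2]
    return np.array([x*K[0,0]+K[0,2],y*K[1,1]+K[1,2]])
def crop(im,x0,y0,x1,y1,s,name):
    c=im["pixels"][y0:y1,x0:x1,::-1]
    c=cv2.resize(c,None,fx=s,fy=s,interpolation=cv2.INTER_CUBIC)
    cv2.imwrite("pics/"+name,c)
def load(n="im0.pkl"): return pickle.load(open(n,"rb"))
E
python3 - <<'E'
from h import *
d=load()
a=d["scene"];crop(a,215,160,315,260,6,"s_rack.png");crop(a,370,160,540,285,4.5,"s_stand.png")
b=d["side"];crop(b,225,195,365,290,5.5,"d_rack.png");crop(b,150,65,280,190,4.5,"d_stand.png")
E
```

```text
(no output)
```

View pics/s_rack.png

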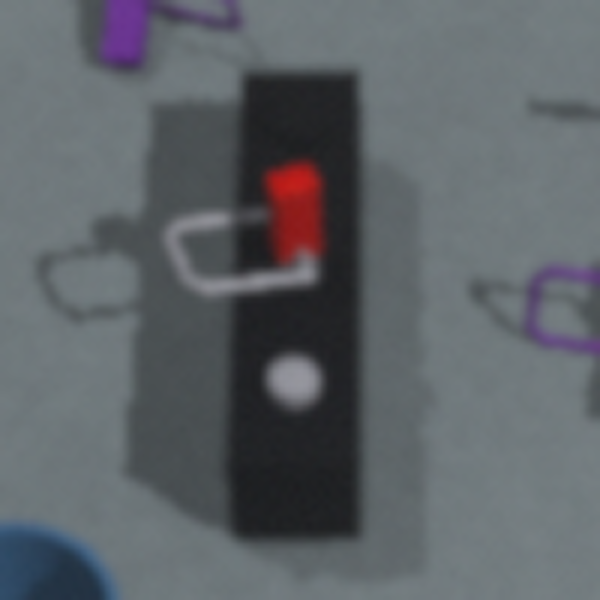

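View pics/s_stand.png

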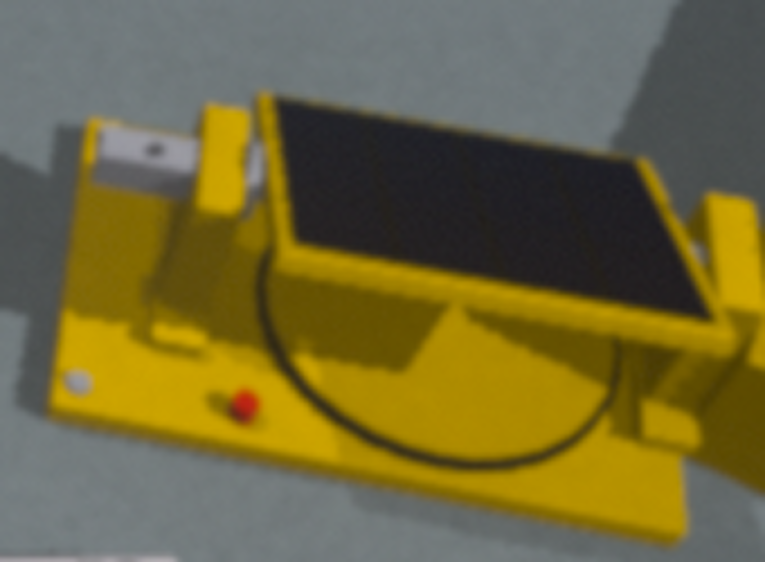

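View pics/d_rack.png

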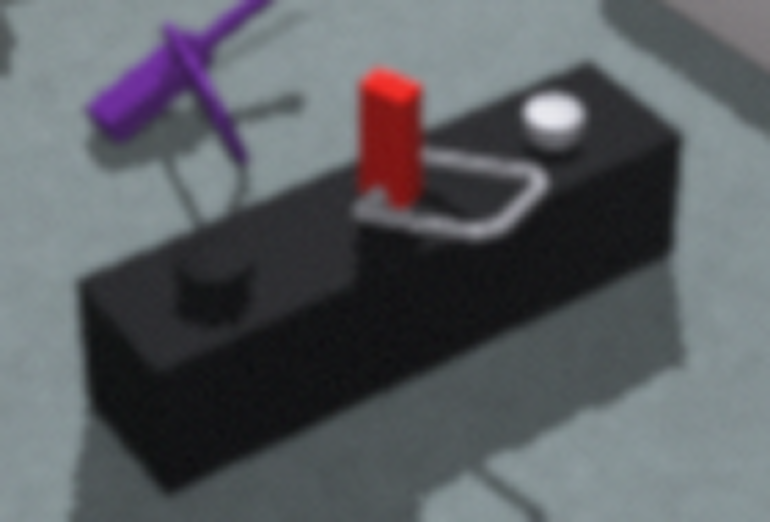

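View pics/d_stand.png

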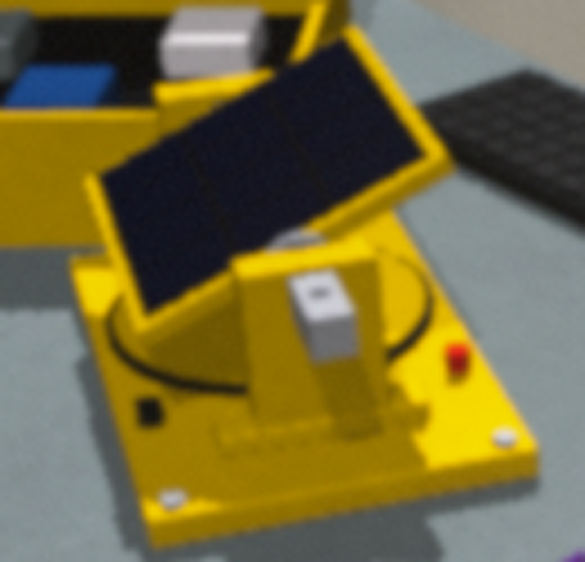

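```bash
python3 - <<'E'
from h import *
np.set_printoptions(precision=4,suppress=True)
d=load();a=d["scene"];b=d["side"]
cs=lambda x,y:(370+x/4.5-.4,160+y/4.5-.4)
cd=lambda x,y:(150+x/4.5-.4,65+y/4.5-.4)
rs=lambda x,y:(215+x/6-.4,160+y/6-.4)
rd=lambda x,y:(225+x/5.5-.4,195+y/5.5-.4)
# hole
h1=plane(a,*cs(155,150),.111);h2=plane(b,*cd(320,293),.111)
print("hole",h1,h2,tri([ray(a,*cs(155,150)),ray(b,*cd(320,293))]))
# base plate corners z=.018
for n,p in [("s front-left(-x side)",cs(90,120)),("s left-bottom",cs(52,412)),("s right bottom",cs(680,540))]: print(n,plane(a,*p,.018))
for n,p in [("d near left",cd(148,528)),("d near right",cd(536,458)),("d far left",cd(72,260))]: print(n,plane(b,*p,.018))
# upright top edge z .115
for p in [cs(203,104),cs(195,212),cs(247,107),cs(243,216)]: print("upr s",plane(a,*p,.115))
for p in [cd(235,263),cd(380,243)]: print("upr d",plane(b,*p,.115))
for p in [cs(103,125),cs(93,162),cs(198,138),cs(197,170)]: print("shaft s",plane(a,*p,.111))
for p in [cd(290,275),cd(340,272),cd(308,320),cd(356,317)]: print("shaft d",plane(b,*p,.111))
print('rack')
for p in [rs(245,73),rs(357,73),rs(232,470),rs(360,470)]: print("s",plane(a,*p,.052))
for p in [rd(82,285),rd(165,370),rd(590,63),rd(680,138)]: print("d",plane(b,*p,.052))
print("grip top z=.1")
for p in [rs(268,178),rs(272,195),rs(317,162),rs(322,183)]: print("s",plane(a,*p,.1))
for p in [rd(360,88),rd(405,103),rd(378,68),rd(422,86)]: print("d",plane(b,*p,.1))
print("bar z=.073",plane(a,*rs(187,260),.073),plane(b,*rd(515,208),.073))
print("bar ends",plane(a,*rs(170,237),.073),plane(a,*rs(207,288),.073),plane(b,*rd(545,180),.073),plane(b,*rd(485,235),.073))
print("plainhead .061",plane(a,*rs(295,380),.061),plane(b,*rd(555,110),.061))
E
```

```text
hole [0.5522 0.1017 0.111 ] [0.5529 0.1001 0.111 ] (array([0.5529, 0.1011, 0.1111]), [np.float64(0.0006652968185535121), np.float64(0.0006652968185535182)])
s front-left(-x side) [0.4527 0.1099 0.018 ]
s left-bottom [0.6434 0.0456 0.018 ]
s right bottom [0.7405 0.3333 0.018 ]
d near left [0.4476 0.1032 0.018 ]
d near right [0.6313 0.0368 0.018 ]
d far left [0.5495 0.395  0.018 ]
upr s [0.5275 0.1319 0.115 ]
upr s [0.5956 0.1096 0.115 ]
upr s [0.5314 0.1536 0.115 ]
upr s [0.5999 0.1321 0.115 ]
upr d [0.5336 0.1472 0.115 ]
upr d [0.6008 0.1208 0.115 ]
shaft s [0.5339 0.0796 0.111 ]
shaft s [0.5573 0.069  0.111 ]
shaft s [0.5463 0.1252 0.111 ]
shaft s [0.5666 0.1193 0.111 ]
shaft d [0.5516 0.1259 0.111 ]
shaft d [0.5723 0.1132 0.111 ]
shaft d [0.534  0.0799 0.111 ]
shaft d [0.5531 0.0681 0.111 ]
rack
s [ 0.406  -0.2291  0.052 ]
s [ 0.4098 -0.1823  0.052 ]
s [ 0.6062 -0.2431  0.052 ]
s [ 0.6101 -0.1955  0.052 ]
d [ 0.4091 -0.1853  0.052 ]
d [ 0.4075 -0.2321  0.052 ]
d [ 0.6073 -0.1986  0.052 ]
d [ 0.6021 -0.2476  0.052 ]
grip top z=.1
s [ 0.5054 -0.2226  0.1   ]
s [ 0.514  -0.2215  0.1   ]
s [ 0.4988 -0.2034  0.1   ]
s [ 0.5096 -0.2022  0.1   ]
d [ 0.4981 -0.2104  0.1   ]
d [ 0.5041 -0.2249  0.1   ]
d [ 0.5088 -0.2059  0.1   ]
d [ 0.5135 -0.2215  0.1   ]
bar z=.073 [ 0.5213 -0.2558  0.073 ] [ 0.5192 -0.2593  0.073 ]
bar ends [ 0.5093 -0.262   0.073 ] [ 0.5357 -0.2486  0.073 ] [ 0.5353 -0.2549  0.073 ] [ 0.5039 -0.2631  0.073 ]
plainhead .061 [ 0.5732 -0.2174  0.061 ] [ 0.5722 -0.2192  0.061 ]
```

```bash
cat >> h.py <<'E'
def plan(o,target,yaw=None,F=.025):
    """total shift in tool axes (units) and yaw turn (units of .1) for tool pointing down, given target pos/yaw of tool x (rad)"""
    Rt=R.from_rotvec(o["tool_rot"]);M=Rt.as_matrix()
    cur=np.arctan2(M[1,0],M[0,0])
    s=M.T@(np.array(target)-o["tool_pos"])/F
    out=dict(shift=s.round(2),curyaw=cur)
    if yaw is not None:
        dy=(yaw-cur+np.pi/2)%np.pi-np.pi/2
        out["rz"]=round(-dy/.1,2)
        # levelling
    out["zaxis"]=M[:,2].round(4)
    return out
E
python3 - <<'E'
from h import *
from station import ctrl
o=ctrl.get_obs()
print(plan(o,[.5065,-.214,.20],np.radians(19)), plan(o,[.553,.1,.2],np.radians(-19)))
E
```

```text
{'shift': array([-24.71,  21.99,   1.25]), 'curyaw': np.float64(1.1590575640713476), 'rz': np.float64(8.27), 'zaxis': array([-8.0e-04, -1.4e-03, -1.0e+00])} {'shift': array([-12.46,  18.67,   1.23]), 'curyaw': np.float64(1.1590575640713476), 'rz': np.float64(14.91), 'zaxis': array([-8.0e-04, -1.4e-03, -1.0e+00])}
```

>>> step_arm:
  increments: "0 0 0 0 0 1; 0 0 0 0 0 1; 0 0 0 0 0 1; 0 0 0 0 0 1; 0 0 0 0 0 1; 0 0 0 0 0 1; 0 0 0 0 0 1; 0 0 0 0 0 1; 0 0 0 0 0 0.3"
  fingers: 0
  newtons: 40

```text
t: 0.9
tool_pos: [0.25, 0.5725, 0.2307]
tool_rot: [3.099, 0.508, -0.001]
contact_force: [-0.1, 0.4, 0.1]
opening: 0.0424
```

```bash
python3 - <<'E'
from h import *
from station import ctrl
o=ctrl.get_obs()
print(o["t"],o["opening"],plan(o,[.5065,-.214,.20],np.radians(19)))
E
```

```text
0.9 0.04244216881782746 {'shift': array([-0.33, 33.09,  1.25]), 'curyaw': np.float64(0.32517582500581155), 'rz': np.float64(-0.06), 'zaxis': array([-5.e-04, -8.e-04, -1.e+00])}
```

>>> step_arm:
  increments: "0 1 0 0 0 0; 0 1 0 0 0 0; 0 1 0 0 0 0; 0 1 0 0 0 0; 0 1 0 0 0 0; 0 1 0 0 0 0; 0 1 0 0 0 0; 0 1 0 0 0 0; 0 1 0 0 0 0; 0 1 0 0 0 0; 0 1 0 0 0 0; 0 1 0 0 0 0"

```text
t: 1.9
tool_pos: [0.3471, 0.2876, 0.231]
tool_rot: [3.099, 0.515, -0.0]
contact_force: [-0.6, 0.7, -0.5]
opening: 0.0428
```

>>> step_arm:
  increments: "0 1 0 0 0 0; 0 1 0 0 0 0; 0 1 0 0 0 0; 0 1 0 0 0 0; 0 1 0 0 0 0; 0 1 0 0 0 0; 0 1 0 0 0 0; 0 1 0 0 0 0; 0 1 0 0 0 0; 0 1 0 0 0 0; 0 1 0 0 0 0; 0 0 0 0 0 0"

```text
t: 2.9
tool_pos: [0.4366, 0.0255, 0.231]
tool_rot: [3.099, 0.507, -0.001]
contact_force: [-0.8, -0.1, -0.4]
opening: 0.043
```

>>> step_arm:
  increments: "0 1 0 0 0 0; 0 1 0 0 0 0; 0 1 0 0 0 0; 0 1 0 0 0 0; 0 1 0 0 0 0; 0 1 0 0 0 0; 0 1 0 0 0 0; 0 1 0 0 0 0; 0 1 0 0 0 0; 0 1 0 0 0 0; 0 0 0 0 0 0; 0 0 0 0 0 0"

```text
t: 3.9
tool_pos: [0.5167, -0.2082, 0.2307]
tool_rot: [-3.098, -0.512, 0.001]
contact_force: [-0.2, 1.1, 0.2]
opening: 0.0428
```

```bash
python3 - <<'E'
from h import *
from station import ctrl
o=ctrl.get_obs()
print(o["t"],o["tool_pos"],plan(o,[.5065,-.214,.20],np.radians(19)))
im=ctrl.get_image("wrist");pickle.dump(dict(w=im,o=o),open("w1.pkl","wb"));cv2.imwrite("pics/w1.png",im["pixels"][:,:,::-1])
E
```

```text
3.9 [ 0.51665416 -0.2081853   0.23074141] {'shift': array([-0.46,  0.09,  1.23]), 'curyaw': np.float64(0.32769452114106323), 'rz': np.float64(-0.04), 'zaxis': array([-0.001 ,  0.0011, -1.    ])}
```

View pics/w1.png

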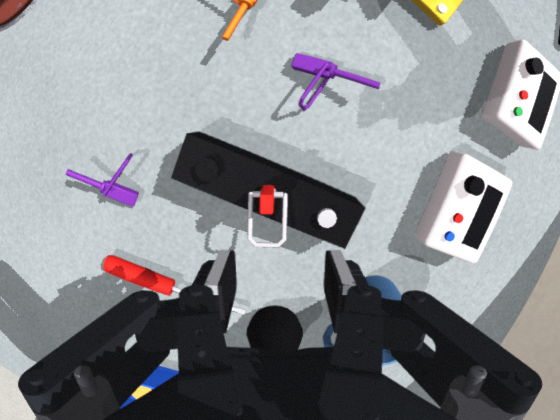

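```bash
python3 - <<'E'
from h import *
im=load("w1.pkl")["w"];crop(im,235,170,305,255,7,"w1c.png")
E
```

```text
(no output)
```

View pics/w1c.png

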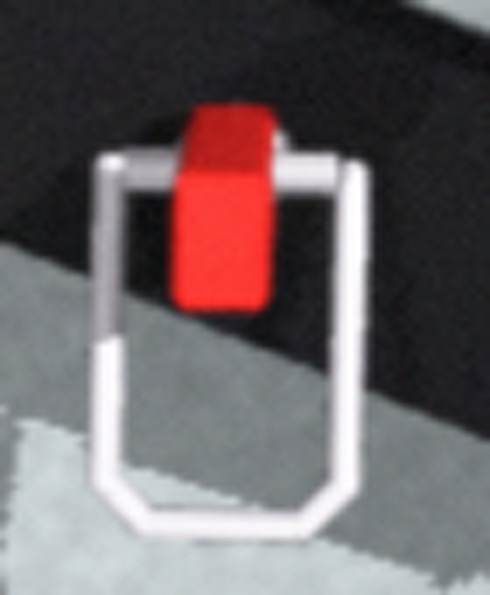

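```bash
python3 - <<'E'
from h import *
np.set_printoptions(precision=4,suppress=True)
D=load("w1.pkl");im=D["w"];o=D["o"]
c=lambda x,y:(235+x/7-.43,170+y/7-.43)
M=R.from_rotvec(o["tool_rot"]).as_matrix()
P=[plane(im,*c(*p),.1,True) for p in [(177,172),(271,172),(173,305),(271,305)]]
for p in P: print(p, M.T@(p-o["tool_pos"]))
m=np.mean(P,0);print("top centre",m)
a=P[2]+P[3]-P[0]-P[1];print("yaw px",np.degrees(np.arctan2(a[1],a[0])), np.linalg.norm(a)/2,np.linalg.norm(P[1]-P[0]))
h1=plane(im,*c(108,165),.060,True);h2=plane(im,*c(352,172),.06,True)
b1=plane(im,*c(104,480),.072,True);b2=plane(im,*c(348,485),.072,True)
v=(b1+b2-h1-h2)/2;print("hinge",h1,h2,"loop yaw",np.degrees(np.arctan2(v[1],v[0])),"hinge mid",(h1+h2)/2)
w=h2-h1;print("hinge dir",np.degrees(np.arctan2(w[1],w[0])))
bar=plane(im,*c(225,524),.073,True);print("bar",bar, np.linalg.norm(bar[:2]-m[:2]),np.degrees(np.arctan2(*(bar-m)[[1,0]])))
print(plan(o,[*m[:2],.12],np.radians(19)))
E
```

```text
[ 0.4976 -0.208   0.1   ] [-0.0178 -0.0062  0.1308]
[ 0.5086 -0.2042  0.1   ] [-0.0062 -0.0061  0.1308]
[ 0.5024 -0.2244  0.1   ] [-0.0186  0.0109  0.1307]
[ 0.514  -0.2204  0.1   ] [-0.0063  0.0109  0.1307]
top centre [ 0.5057 -0.2142  0.1   ]
yaw px -72.67985475453207 0.017064201178217588 0.01159192440365842
hinge [ 0.4886 -0.2196  0.06  ] [ 0.5216 -0.2095  0.06  ] loop yaw -72.02587609613781 hinge mid [ 0.5051 -0.2145  0.06  ]
hinge dir 17.004687702255158
bar [ 0.5201 -0.2608  0.073 ] 0.048752392987904555 -72.84053020719918
{'shift': array([-0.49,  0.09,  4.43]), 'curyaw': np.float64(0.32769452114106323), 'rz': np.float64(-0.04), 'zaxis': array([-0.001 ,  0.0011, -1.    ])}
```

>>> step_arm:
  increments: "-0.47 0.1 0 0 0 0.18; 0 0 1 0 0 0; 0 0 1 0 0 0; 0 0 1 0 0 0; 0 0 1 0 0 0; 0 0 0 0 0 0; 0 0 0 0 0 0"

```text
t: 4.53
tool_pos: [0.5048, -0.2129, 0.1301]
tool_rot: [-3.101, -0.487, 0.004]
contact_force: [0.6, 0.1, 1.0]
opening: 0.0427
```

```bash
python3 - <<'E'
from h import *
from station import ctrl
o=ctrl.get_obs()
print(o["t"],o["tool_pos"],plan(o,[.506,-.2143,.07],np.radians(17.7)))
im=ctrl.get_image("wrist");cv2.imwrite("pics/w2.png",im["pixels"][:,:,::-1])
E
```

```text
4.5333 [ 0.50483816 -0.21293851  0.13011421] {'shift': array([0.03, 0.07, 2.4 ]), 'curyaw': np.float64(0.311387902470699), 'rz': np.float64(0.02), 'zaxis': array([-0.0031,  0.0017, -1.    ])}
```

View pics/w2.png

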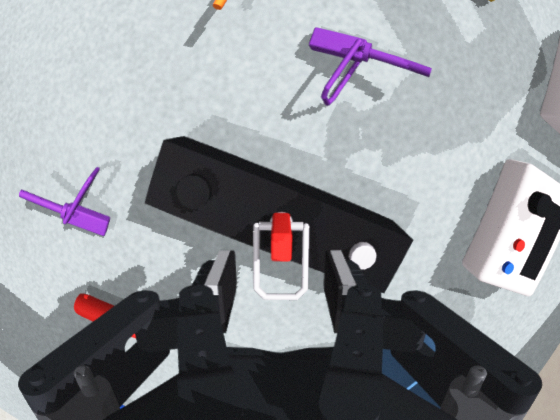

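>>> step_arm:
  increments: "0.03 0.07 1 0 0 0; 0 0 1 0 0 0; 0 0 0.4 0 0 0; 0 0 0 0 0 0; 0 0 0 0 0 0"

```text
t: 5.0
tool_pos: [0.5082, -0.2159, 0.0726]
tool_rot: [3.103, 0.487, 0.002]
contact_force: [-0.5, 0.4, -0.0]
opening: 0.0429
```

```bash
python3 - <<'E'
from h import *
from station import ctrl
o=ctrl.get_obs()
print(o["t"],o["tool_pos"],o["contact_force"],plan(o,[.506,-.2143,.07],np.radians(17.7)))
im=ctrl.get_image("wrist");cv2.imwrite("pics/w3.png",im["pixels"][:,:,::-1])
E
```

```text
5.0 [ 0.5082193  -0.21585435  0.07264635] [-0.46217992  0.44009734 -0.01386556] {'shift': array([-0.07, -0.09,  0.11]), 'curyaw': np.float64(0.3110947737897395), 'rz': np.float64(0.02), 'zaxis': array([ 1.1e-03, -6.0e-04, -1.0e+00])}
```

View pics/w3.png

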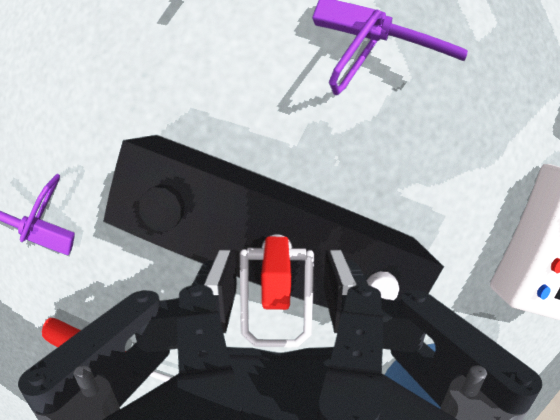

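>>> step_arm:
  increments: "-0.06 -0.06 0.1 0 0 0; 0 0 0 0 0 0; 0 0 0 0 0 0"

```text
t: 5.3
tool_pos: [0.5062, -0.2149, 0.0698]
tool_rot: [3.103, 0.486, 0.002]
contact_force: [0.1, 0.9, -0.9]
opening: 0.0428
```

>>> step_arm:
  increments: "0 0 0 0 0 0; 0 0 0 0 0 0; 0 0 0 0 0 0; 0 0 0 0 0 0; 0 0 0 0 0 0; 0 0 0 0 0 0; 0 0 0 0 0 0; 0 0 0 0 0 0"
  fingers: -1
  newtons: 40

```text
t: 5.97
tool_pos: [0.506, -0.2148, 0.0692]
tool_rot: [3.103, 0.487, 0.001]
contact_force: [-0.5, 0.4, 3.9]
opening: 0.0116
```

```bash
python3 - <<'E'
from h import *
from station import ctrl
o=ctrl.get_obs()
print(o["t"],o["opening"],o["tool_pos"],o["contact_force"],o["wrist_torque"],plan(o,[.506,-.2143,.07],np.radians(17.7)))
im=ctrl.get_image("wrist");cv2.imwrite("pics/w4.png",im["pixels"][:,:,::-1])
E
```

```text
5.9667 0.011644393499899833 [ 0.50596476 -0.21476703  0.0691554 ] [-0.45208155  0.42758451  3.9380844 ] [4.59765121e-02 1.09395636e-01 5.28601950e-05] {'shift': array([ 0.01, -0.02, -0.03]), 'curyaw': np.float64(0.31103141011602115), 'rz': np.float64(0.02), 'zaxis': array([ 4.e-04, -3.e-04, -1.e+00])}
```

View pics/w4.png

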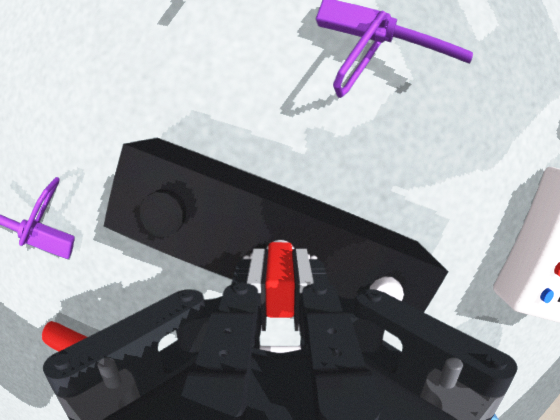

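>>> step_arm:
  increments: "0 0 -0.4 0 0 0; 0 0 -0.6 0 0 0; 0 0 -0.8 0 0 0; 0 0 -1 0 0 0; 0 0 -1 0 0 0; 0 0 -1 0 0 0; 0 0 -1 0 0 0; 0 0 -1 0 0 0; 0 0 0 0 0 0; 0 0 0 0 0 0"
  newtons: 60

```text
t: 6.85
tool_pos: [0.5063, -0.215, 0.2404]
tool_rot: [3.102, 0.486, 0.004]
contact_force: [1.3, -0.1, -1.7]
opening: 0.011
```

```bash
python3 - <<'E'
from h import *
from station import ctrl
o=ctrl.get_obs()
print(o["t"],o["opening"],o["tool_pos"],o["contact_force"],o["wrist_torque"],plan(o,[.553,.1007,.24],np.radians(-19)))
d={n:ctrl.get_image(n) for n in ["scene","side","wrist"]};d["o"]=o;pickle.dump(d,open("im5.pkl","wb"))
crop(d["side"],200,60,400,260,3,"d5.png");cv2.imwrite("pics/w5.png",d["wrist"]["pixels"][:,:,::-1])
E
```

```text
6.85 0.010956810128239586 [ 0.50630841 -0.2149778   0.24043976] [ 1.25693977 -0.12516461 -1.68267863] [ 0.03614806 -0.03549326 -0.00290208] {'shift': array([  5.64, -11.45,   0.  ]), 'curyaw': np.float64(0.31098431731994086), 'rz': np.float64(6.43), 'zaxis': array([ 0.0027, -0.0016, -1.    ])}
```

View pics/d5.png

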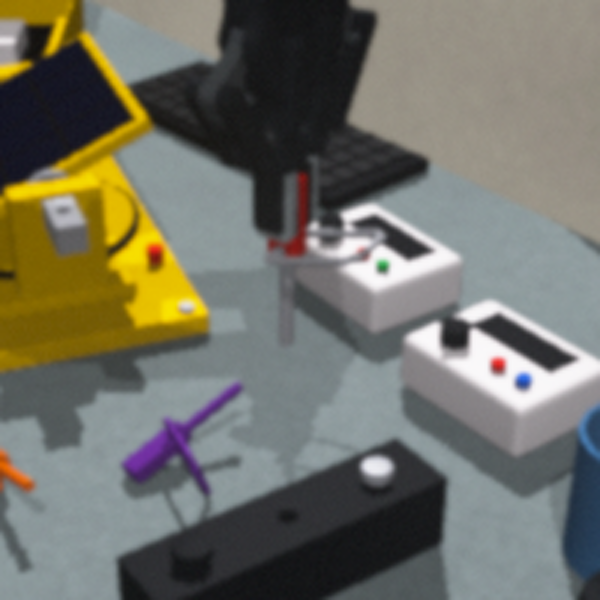

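View pics/w5.png

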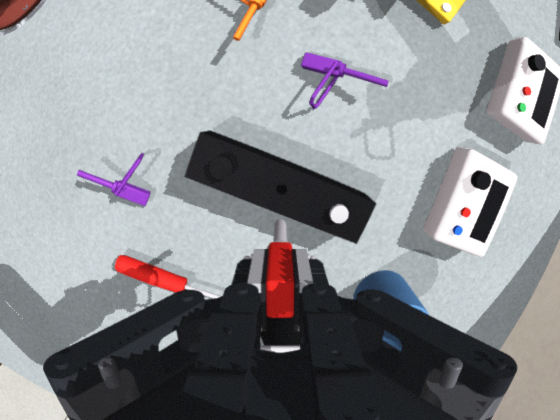

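>>> step_arm:
  increments: "0 0 0 0 0 1; 0 0 0 0 0 1; 0 0 0 0 0 1; 0 0 0 0 0 1; 0 0 0 0 0 1; 0 0 0 0 0 1; 0 0 0 0 0 0.4; 0 0 0 0 0 0"

```text
t: 7.67
tool_pos: [0.5048, -0.2141, 0.2364]
tool_rot: [-3.098, 0.515, 0.006]
contact_force: [-0.7, -0.1, -1.0]
opening: 0.011
```

```bash
python3 - <<'E'
from h import *
from station import ctrl
o=ctrl.get_obs()
print(o["t"],o["opening"],o["tool_pos"],plan(o,[.553,.1007,.24],np.radians(-19)))
E
```

```text
7.6667 0.010973590429767826 [ 0.50483874 -0.21410933  0.23635275] {'shift': array([ -2.25, -12.54,  -0.13]), 'curyaw': np.float64(-0.32958909408690373), 'rz': np.float64(0.02), 'zaxis': array([-0.0035,  0.0021, -1.    ])}
```

>>> step_arm:
  increments: "-0.2 -1 -0.05 0 0 0; -0.2 -1 -0.05 0 0 0; -0.2 -1 -0.05 0 0 0; -0.2 -1 0 0 0 0; -0.2 -1 0 0 0 0; -0.2 -1 0 0 0 0; -0.2 -1 0 0 0 0; -0.2 -1 0 0 0 0; -0.2 -1 0 0 0 0; -0.2 -1 0 0 0 0; -0.2 -1 0 0 0 0; -0.05 -1 0 0 0 0"

```text
t: 8.67
tool_pos: [0.5484, 0.0889, 0.2409]
tool_rot: [3.099, -0.512, -0.004]
contact_force: [-1.3, -0.9, 0.2]
opening: 0.011
```

>>> step_arm:
  increments: "0 -0.5 0 0 0 0; 0 0 0 0 0 0; 0 0 0 0 0 0; 0 0 0 0 0 0; 0 0 0 0 0 0; 0 0 0 0 0 0"

```text
t: 9.17
tool_pos: [0.5534, 0.0982, 0.2424]
tool_rot: [3.099, -0.516, -0.0]
contact_force: [0.6, 0.4, -0.8]
opening: 0.0114
```

```bash
python3 - <<'E'
from h import *
from station import ctrl
o=ctrl.get_obs()
print(o["t"],o["opening"],o["tool_pos"],o["contact_force"],plan(o,[.553,.1007,.24],np.radians(-19)))
d={n:ctrl.get_image(n) for n in ["scene","side","wrist"]};d["o"]=o;pickle.dump(d,open("im6.pkl","wb"))
crop(d["side"],130,0,330,200,3,"d6.png");crop(d["scene"],330,80,530,280,3,"s6.png");crop(d["wrist"],180,100,380,300,3,"w6.png")
cv2.imwrite("pics/w6f.png",d["wrist"]["pixels"][:,:,::-1])
E
```

```text
9.1667 0.01144675004902124 [0.55340019 0.09823385 0.2424456 ] [ 0.55316328  0.41299391 -0.76165528] {'shift': array([-0.05, -0.09,  0.1 ]), 'curyaw': np.float64(-0.3303093633598307), 'rz': np.float64(0.01), 'zaxis': array([-2.e-04, -3.e-04, -1.e+00])}
```

View pics/w6.png

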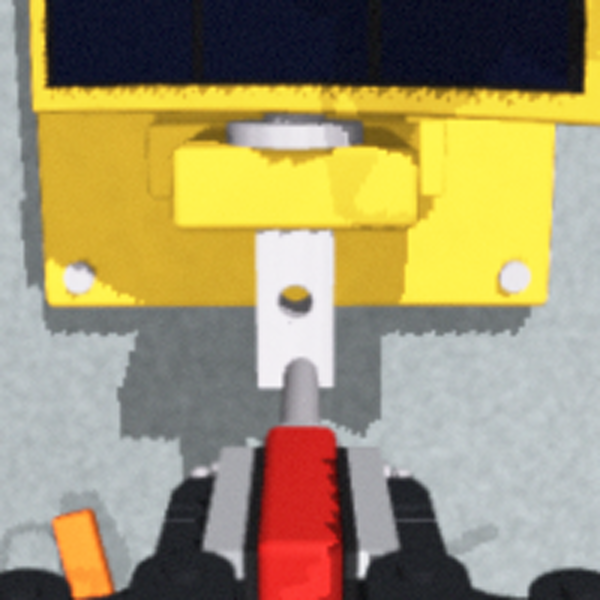

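View pics/d6.png

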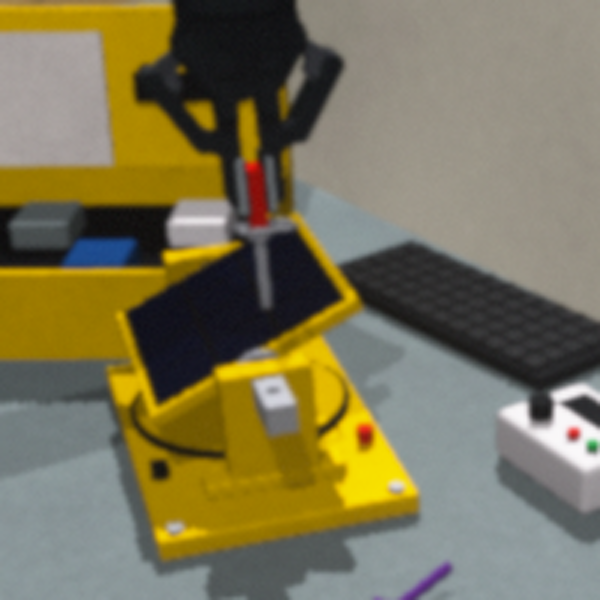

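View pics/s6.png

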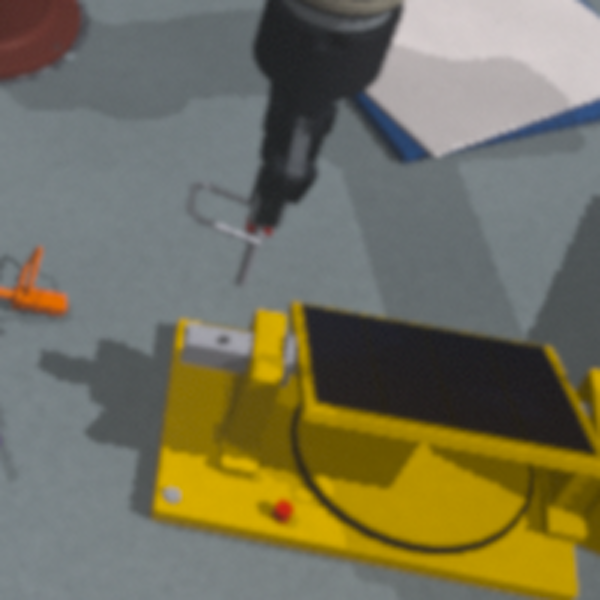

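View pics/w6f.png

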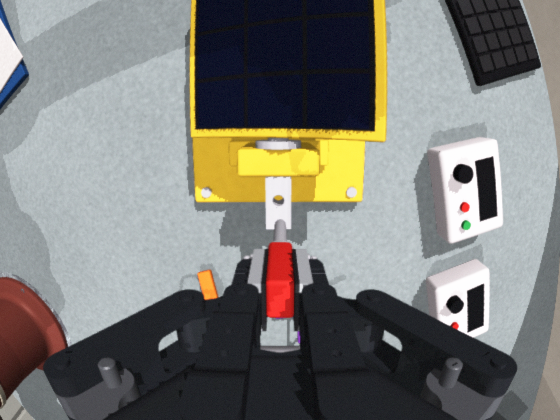

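```bash
python3 - <<'E'
from h import *
np.set_printoptions(precision=4,suppress=True)
D=load("im6.pkl");im=D["wrist"];o=D["o"]
crop(im,255,160,305,250,8,"w6z.png")
M=R.from_rotvec(o["tool_rot"]).as_matrix()
p=o["tool_pos"]+M@[0,0,.0672]
q=proj(im,p,True);print("pred tip px",q,"in zoom",(q-[255,160]+.44)*8)
q=proj(im,o["tool_pos"]+M@[0,0,.0172],True);print("origin px",q)
print("cam in tool",M.T@(im["eye"]-o["tool_pos"]))
E
```

```text
pred tip px [280.9744 223.576 ] in zoom [211.3152 512.1283]
origin px [281.2935 252.6734]
cam in tool [-0.0008 -0.0686 -0.1427]
```

View pics/w6z.png

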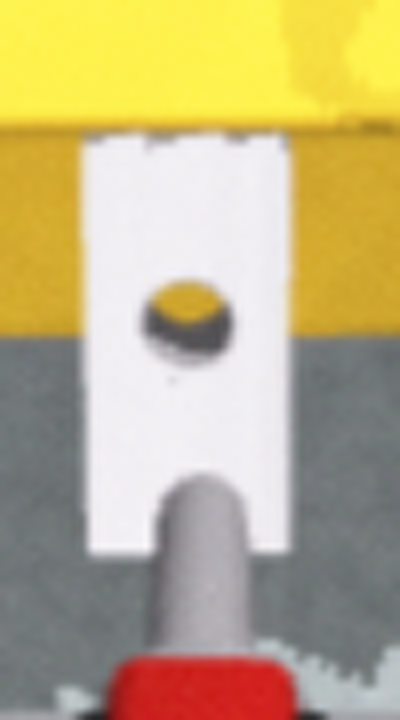

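```bash
python3 - <<'E'
from h import *
np.set_printoptions(precision=4,suppress=True)
D=load("im6.pkl");im=D["wrist"];o=D["o"]
M=R.from_rotvec(o["tool_rot"]).as_matrix()
c=lambda x,y:(255+x/8-.44,160+y/8-.44)
h=plane(im,*c(188.5,323),.111,True);t=plane(im,*c(202,512),o["tool_pos"][2]-.0672,True)
print("hole",h,"tip",t,"tip in tool",M.T@(t-o["tool_pos"]),"hole in tool",M.T@(h-o["tool_pos"]))
print("shift units",M.T@(h-t)/.025)
pts=[plane(im,*c(*p),.111,True) for p in [(83,140),(88,550),(292,140),(292,550)]]
for i,j in((0,1),(2,3)):
    v=pts[j]-pts[i];print("edge yaw",np.degrees(np.arctan2(v[1],v[0])),np.linalg.norm(v))
print("width",np.linalg.norm(pts[1]-pts[3]),"end-hole",np.linalg.norm(((pts[1]+pts[3])/2-h)[:2]))
# baseplate front edge & upright
cc=lambda x,y:(180+x/3-.33,100+y/3-.33)
a,b=plane(im,*cc(48,305),.018,True),plane(im,*cc(547,303),.018,True);v=b-a;print("base edge",np.degrees(np.arctan2(v[1],v[0])),np.linalg.norm(v))
a,b=plane(im,*cc(174,225),.115,True),plane(im,*cc(416,226),.115,True);v=b-a;print("upright edge",np.degrees(np.arctan2(v[1],v[0])),np.linalg.norm(v))
y=M[:,1];print("tool y yaw",np.degrees(np.arctan2(y[1],y[0])))
E
```

```text
hole [0.5514 0.0995 0.111 ] tip [0.5526 0.0985 0.1752] tip in tool [-0.0008 -0.      0.0672] hole in tool [-0.0023 -0.0006  0.1314]
shift units [-0.0586 -0.0222  2.5698]
edge yaw -108.907431952336 0.04620901248888068
edge yaw -108.41579515523524 0.046197588118465256
width 0.022725341669195775 end-hole 0.02603464698623018
base edge -18.69052736461147 0.19792134939149442
upright edge -19.188508304301973 0.06814973417427099
tool y yaw -108.92533067680195
```

>>> step_arm:
  increments: "-0.06 -0.02 0.6 0 0 0; 0 0 0.6 0 0 0; 0 0 0.6 0 0 0; 0 0 0.4 0 0 0; 0 0 0.2 0 0 0; 0 0 0 0 0 0; 0 0 0 0 0 0; 0 0 0 0 0 0; 0 0 0 0 0 0"

```text
t: 10.07
tool_pos: [0.553, 0.1002, 0.1839]
tool_rot: [-3.099, 0.514, -0.003]
contact_force: [-0.8, 1.5, -0.6]
opening: 0.0114
```

```bash
python3 - <<'E'
from h import *
from station import ctrl
o=ctrl.get_obs()
M=R.from_rotvec(o["tool_rot"]).as_matrix()
print(o["t"],o["opening"],o["tool_pos"],o["contact_force"],M[:,2])
d={n:ctrl.get_image(n) for n in ["side","wrist"]};d["o"]=o;pickle.dump(d,open("im7.pkl","wb"))
crop(d["wrist"],240,150,330,260,6,"w7.png");crop(d["side"],170,50,270,160,5,"d7.png")
im=d["wrist"]
for n,p in [("hole",[.5514,.0995,.111]),("tip",o["tool_pos"]+M@[-.0008,0,.0672])]:
    q=proj(im,p,True);print(n,(q-[240,150]+.44)*6)
E
```

```text
10.0667 0.01142679524719617 [0.55295679 0.10024699 0.18386633] [-0.78445598  1.52572615 -0.64549916] [ 2.13467513e-03  6.75698495e-05 -9.99997719e-01]
hole [237.32937752 437.56207355]
tip [242.3103127  442.35065882]
```

View pics/w7.png

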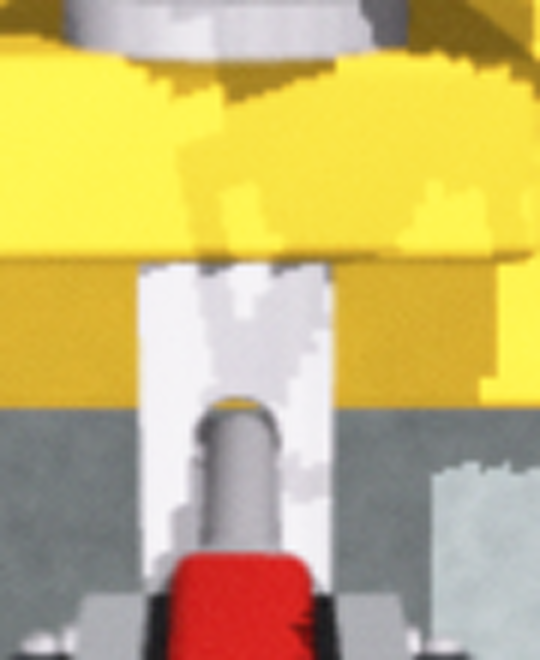

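View pics/d7.png

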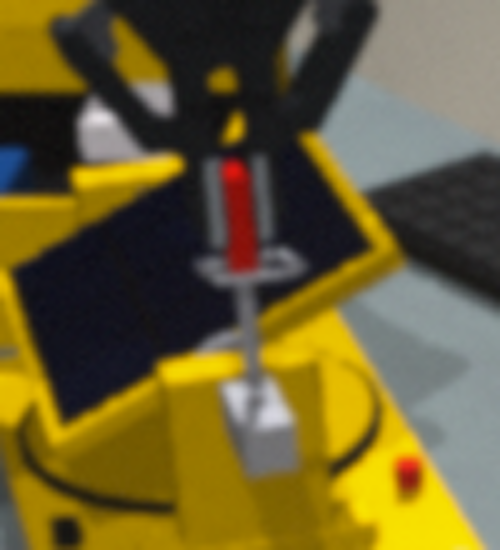

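```bash
python3 - <<'E'
from h import *
np.set_printoptions(precision=4,suppress=True)
D=load("im7.pkl");im=D["wrist"];o=D["o"]
M=R.from_rotvec(o["tool_rot"]).as_matrix()
c=lambda x,y:(240+x/6-.44,150+y/6-.44)
h=plane(im,*c(239,436),.111,True);t=plane(im,*c(242,443),o["tool_pos"][2]-.0672,True)
print("hole",h,"tip",t,"shift units",M.T@(h-t)/.025)
E
```

```text
hole [0.5516 0.0996 0.111 ] tip [0.5523 0.1004 0.1167] shift units [-0.014   0.0399  0.2266]
```

>>> step_arm:
  increments: "0 0 0 0 0 0; 0 0 0 0 0 0"

```text
t: 10.33
tool_pos: [0.5524, 0.1002, 0.1829]
tool_rot: [-3.099, 0.514, -0.001]
contact_force: [0.6, 0.3, -1.0]
opening: 0.0108
```

>>> step_arm:
  increments: "0 0 0 0 0 0; 0 0 0 0 0 0; 0 0 0 0 0 0"

```text
t: 10.58
tool_pos: [0.5522, 0.1002, 0.1826]
tool_rot: [3.099, -0.514, 0.0]
contact_force: [0.3, -0.7, -0.8]
opening: 0.0111
```

```bash
python3 - <<'E'
from h import *
from station import ctrl
o=ctrl.get_obs()
M=R.from_rotvec(o["tool_rot"]).as_matrix()
print(o["t"],o["tool_pos"],o["contact_force"],M[:,2])
print("to hole", M.T@(np.array([.5515,.0995,.111])-(o["tool_pos"]+M@[-.0008,0,.0672]))/.025)
d={n:ctrl.get_image(n) for n in ["wrist"]};d["o"]=o;pickle.dump(d,open("im8.pkl","wb"))
crop(d["wrist"],250,195,310,245,10,"w8.png")
E
```

```text
10.5833 [0.55223371 0.10024168 0.18256871] [ 0.26009493 -0.74647539 -0.82114314] [ 1.43501988e-05 -3.23755653e-05 -9.99999999e-01]
to hole [0.01374024 0.03748281 0.17474893]
```

View pics/w8.png

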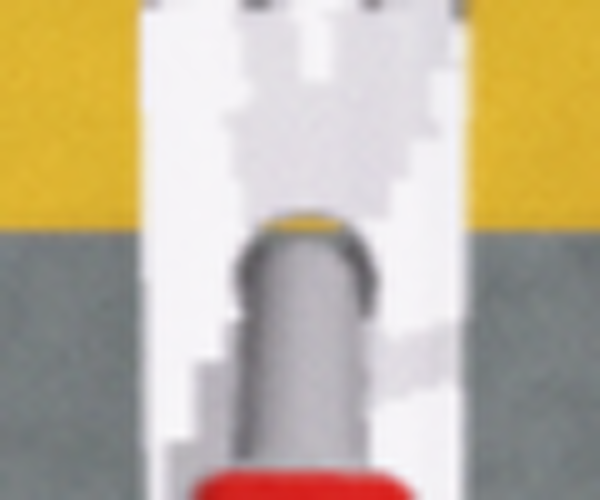

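>>> step_arm:
  increments: "0.005 0.045 0 0 0 0; 0 0 0.06 0 0 0; 0 0 0.06 0 0 0; 0 0 0.04 0 0 0; 0 0 0.04 0 0 0; 0 0 0 0 0 0; 0 0 0 0 0 0"

```text
t: 11.22
tool_pos: [0.5519, 0.0991, 0.1774]
tool_rot: [3.099, -0.514, -0.0]
contact_force: [-0.5, -0.3, -1.1]
opening: 0.0113
```

```bash
cat > st.py <<'E'
from h import *
from station import ctrl
import sys
o=ctrl.get_obs()
np.set_printoptions(precision=4,suppress=True)
M=R.from_rotvec(o["tool_rot"]).as_matrix()
print(o["t"],o["tool_pos"],"F tool",M.T@o["contact_force"],"T tool",M.T@o["wrist_torque"],M[:,2],"open",o["opening"],"tip z",o["tool_pos"][2]-.0672)
print("to hole", M.T@(np.array([.5515,.0995,.111])-(o["tool_pos"]+M@[-.0008,0,.0672]))/.025)
if len(sys.argv)>1:
    n=sys.argv[1];d={"wrist":ctrl.get_image("wrist"),"o":o};crop(d["wrist"],250,195,310,245,10,n+".png")
E
python3 st.py w9
```

```text
11.2167 [0.5519 0.0991 0.1774] F tool [-0.3708  0.4636  1.0855] T tool [ 0.0518  0.011  -0.0047] [-0.0003 -0.     -1.    ] open 0.01125654387477091 tip z 0.11019482310172483
to hole [ 0.0123 -0.009  -0.0322]
```

View pics/w9.png

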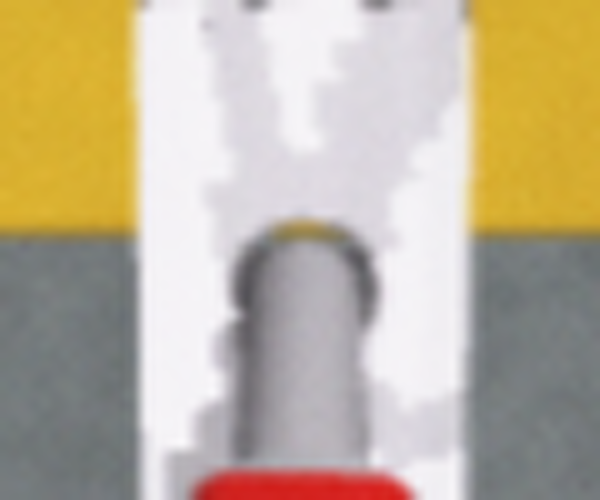

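>>> step_arm:
  increments: "0.005 0 0.03 0 0 0; 0 0 0.03 0 0 0; 0 0 0.03 0 0 0; 0 0 0 0 0 0; 0 0 0 0 0 0"

```text
t: 11.68
tool_pos: [0.552, 0.0991, 0.1752]
tool_rot: [3.099, -0.514, -0.0]
contact_force: [-0.6, 0.7, -0.4]
opening: 0.011
```

```bash
python3 st.py w10
```

```text
11.6833 [0.552  0.0991 0.1752] F tool [-0.7953 -0.4337  0.4202] T tool [ 0.0334 -0.0216  0.0452] [-0.0002 -0.     -1.    ] open 0.010997467512881215 tip z 0.10798475294959341
to hole [ 0.0069 -0.0085 -0.1206]
```

View pics/w10.png

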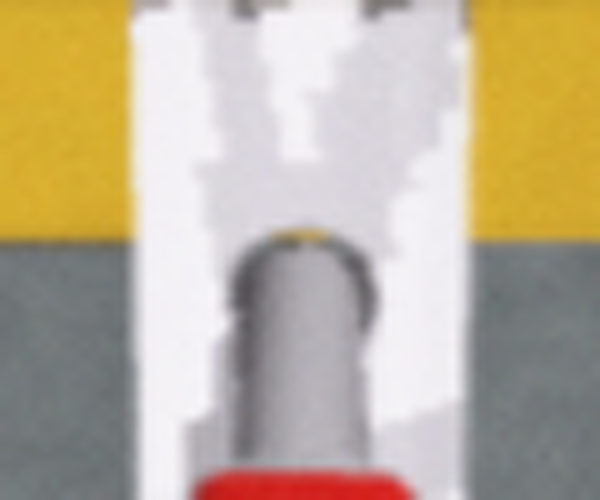

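>>> step_arm:
  increments: "0 0 0.06 0 0 0; 0 0 0.06 0 0 0; 0 0 0.06 0 0 0; 0 0 0.06 0 0 0; 0 0 0 0 0 0; 0 0 0 0 0 0"

```text
t: 12.23
tool_pos: [0.552, 0.0991, 0.1691]
tool_rot: [3.099, -0.514, -0.001]
contact_force: [0.3, -0.9, -1.2]
opening: 0.0107
```

```bash
python3 st.py w11
```

```text
12.2333 [0.552  0.0991 0.1691] F tool [0.5683 0.7782 1.2292] T tool [ 0.0159 -0.0391 -0.0155] [-0.0004 -0.     -1.    ] open 0.01074279597235526 tip z 0.10185457293177179
to hole [ 0.0094 -0.0106 -0.3658]
```

View pics/w11.png

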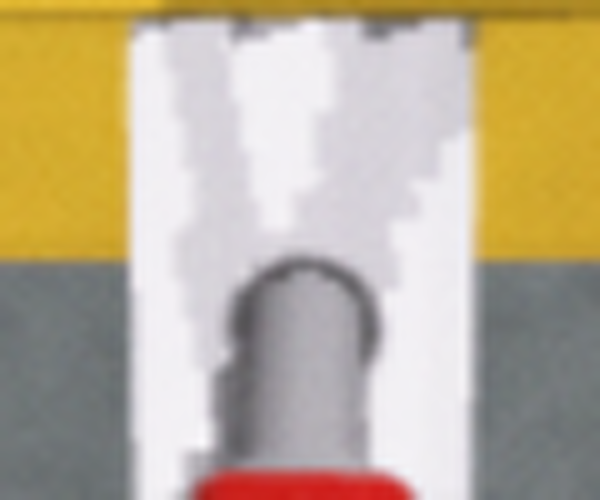

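>>> step_arm:
  increments: "0 0 0.06 0 0 0; 0 0 0.06 0 0 0; 0 0 0.06 0 0 0; 0 0 0.06 0 0 0; 0 0 0.06 0 0 0; 0 0 0.06 0 0 0"

```text
t: 12.78
tool_pos: [0.5519, 0.0987, 0.16]
tool_rot: [3.098, -0.514, -0.001]
contact_force: [-1.6, -2.9, 0.9]
opening: 0.011
```

```bash
python3 st.py
```

```text
12.7833 [0.5519 0.0987 0.16  ] F tool [-0.5712  3.2534 -0.8857] T tool [-0.6674  0.0214  0.0379] [-0.0006 -0.0008 -1.    ] open 0.010981835452031397 tip z 0.09284194933725347
to hole [ 0.0054 -0.027  -0.7263]
```

>>> step_arm:
  increments: "0 0 0.06 0 0 0; 0 0 0.06 0 0 0; 0 0 0.06 0 0 0; 0 0 0.06 0 0 0; 0 0 0.06 0 0 0; 0 0 0.06 0 0 0"

```text
t: 13.28
tool_pos: [0.552, 0.0988, 0.1511]
tool_rot: [3.099, -0.514, -0.0]
contact_force: [-2.1, -4.3, 0.6]
opening: 0.011
```

```bash
python3 st.py
```

```text
13.2833 [0.552  0.0988 0.1511] F tool [-0.6464  4.7336 -0.6196] T tool [-1.0078  0.031  -0.0255] [-0.0002 -0.0006 -1.    ] open 0.01095740874912931 tip z 0.08389848327188289
to hole [ 0.0034 -0.0197 -1.0841]
```

>>> step_arm:
  increments: "0 0 0.07 0 0 0; 0 0 0.07 0 0 0; 0 0 0.07 0 0 0; 0 0 0.07 0 0 0; 0 0 0.07 0 0 0; 0 0 0.07 0 0 0"

```text
t: 13.78
tool_pos: [0.552, 0.0988, 0.1406]
tool_rot: [3.099, -0.514, -0.0]
contact_force: [-0.9, -5.4, -0.6]
opening: 0.0109
```

```bash
python3 st.py w12
```

```text
13.7833 [0.552  0.0988 0.1406] F tool [0.9185 5.4416 0.6468] T tool [-1.1152 -0.0115 -0.0006] [-0.0003 -0.0006 -1.    ] open 0.01085195237719743 tip z 0.07336904668297593
to hole [ 0.0041 -0.0187 -1.5052]
```

View pics/w12.png

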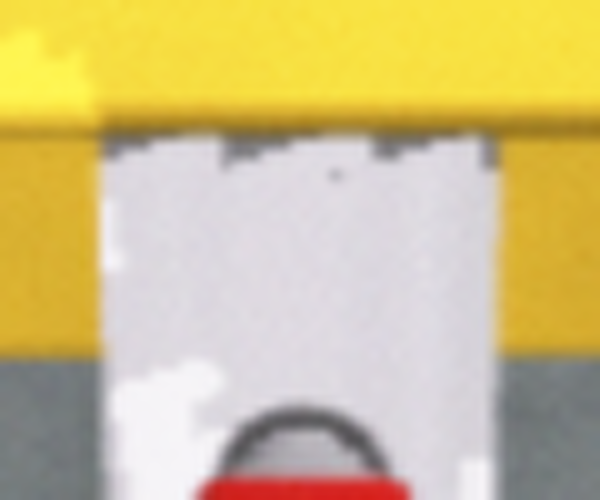

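>>> step_arm:
  increments: "0 0 0.07 0 0 0; 0 0 0.07 0 0 0; 0 0 0.07 0 0 0; 0 0 0.07 0 0 0; 0 0 0.06 0 0 0; 0 0 0 0 0 0"

```text
t: 14.33
tool_pos: [0.5519, 0.0988, 0.1315]
tool_rot: [3.099, -0.514, -0.001]
contact_force: [-0.8, -4.7, -3.3]
opening: 0.0113
```

```bash
python3 st.py
```

```text
14.3333 [0.5519 0.0988 0.1315] F tool [0.773  4.7146 3.265 ] T tool [-0.999   0.3098 -0.0264] [-0.0005 -0.0005 -1.    ] open 0.011308233174626528 tip z 0.06427956084092966
to hole [ 0.0083 -0.0216 -1.8688]
```

>>> step_arm:
  increments: "0 0 0.04 0 0 0; 0 0 0.04 0 0 0; 0 0 0.03 0 0 0; 0 0 0 0 0 0"

```text
t: 14.67
tool_pos: [0.552, 0.0988, 0.1291]
tool_rot: [3.099, -0.514, -0.0]
contact_force: [-0.7, -5.7, -1.8]
opening: 0.0113
```

```bash
python3 st.py
```

```text
14.6667 [0.552  0.0988 0.1291] F tool [1.1699 5.6359 1.8452] T tool [-1.105   0.2629 -0.072 ] [-0.0001 -0.0006 -1.    ] open 0.01125386205319592 tip z 0.06185234400594976
to hole [ 0.0019 -0.0211 -1.9659]
```

>>> step_arm:
  increments: "0 0 0.03 0 0 0; 0 0 0.03 0 0 0; 0 0 0 0 0 0"

```text
t: 14.92
tool_pos: [0.5522, 0.0988, 0.1282]
tool_rot: [3.099, -0.515, 0.0]
contact_force: [-1.7, -4.9, 2.4]
opening: 0.011
```

```bash
python3 st.py; python3 - <<'E'
from h import *
from station import ctrl
d={n:ctrl.get_image(n) for n in ["side","scene","wrist"]}
crop(d["side"],170,60,270,160,6,"d13.png");crop(d["scene"],360,150,460,230,6,"s13.png")
E
```

```text
14.9167 [0.5522 0.0988 0.1282] F tool [-0.0605  5.2301 -2.3932] T tool [-1.1451 -0.0026 -0.0095] [-0.     -0.0006 -1.    ] open 0.010981133950275904 tip z 0.06102313701183269
to hole [-0.003  -0.0195 -1.9991]
```

View pics/d13.png

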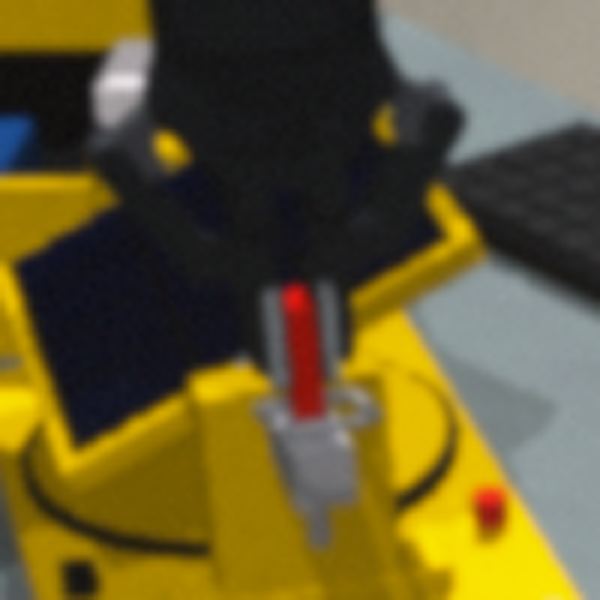

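View pics/s13.png

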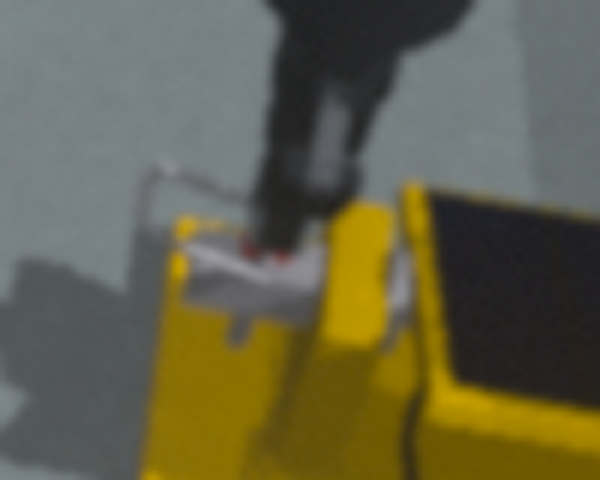

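>>> step_arm:
  increments: "0 0 0.03 0 0 0; 0 0 0 0 0 0; 0 0 0 0 0 0"

```text
t: 15.32
tool_pos: [0.5522, 0.0988, 0.1282]
tool_rot: [3.098, -0.514, 0.0]
contact_force: [-4.4, -5.3, 4.8]
opening: 0.0113
```

```bash
python3 st.py
```

```text
15.3167 [0.5522 0.0988 0.1282] F tool [-2.4639  6.4359 -4.8269] T tool [-1.3322 -0.2885 -0.0028] [-0.0001 -0.0007 -1.    ] open 0.011273637174647397 tip z 0.06099251969215862
to hole [-0.0047 -0.0193 -2.0003]
```

>>> step_arm:
  increments: "0 0 0.04 0 0 0; 0 0 0 0 0 0; 0 0 0 0 0 0"

```text
t: 15.57
tool_pos: [0.5523, 0.0987, 0.1281]
tool_rot: [3.098, -0.514, -0.0]
contact_force: [-5.3, -6.6, 8.5]
opening: 0.0111
```

```bash
python3 st.py
```

```text
15.5667 [0.5523 0.0987 0.1281] F tool [-2.8848  7.9737 -8.5096] T tool [-1.4557 -0.6908  0.0565] [-0.0002 -0.0008 -1.    ] open 0.011067068754714887 tip z 0.060932706075786755
to hole [-0.0074 -0.019  -2.0027]
```

>>> step_arm:
  increments: "0 0 -0.06 0 0 0; 0 0 0 0 0 0"

```text
t: 15.73
tool_pos: [0.5522, 0.0988, 0.1282]
tool_rot: [3.099, -0.514, 0.0]
contact_force: [-2.9, -4.4, 2.0]
opening: 0.0112
```

>>> step_arm:
  increments: "0 0 0 0 0 0; 0 0 0 0 0 0; 0 0 0 0 0 0; 0 0 0 0 0 0; 0 0 0 0 0 0"
  fingers: -0.4

```text
t: 16.15
tool_pos: [0.5522, 0.0995, 0.1278]
tool_rot: [-3.098, 0.514, -0.0]
contact_force: [0.5, -0.2, 0.4]
opening: 0.0255
```

```bash
python3 st.py;python3 - <<'E'
from h import *
from station import ctrl
im=ctrl.get_image("wrist");cv2.imwrite("pics/w14.png",im["pixels"][:,:,::-1])
E
```

```text
16.15 [0.5522 0.0995 0.1278] F tool [ 0.5657  0.0379 -0.3687] T tool [-0.0355  0.0104 -0.0362] [ 0.0004  0.0008 -1.    ] open 0.025491682157870375 tip z 0.06064110594308618
to hole [ 0.0046  0.011  -2.0144]
```

View pics/w14.png

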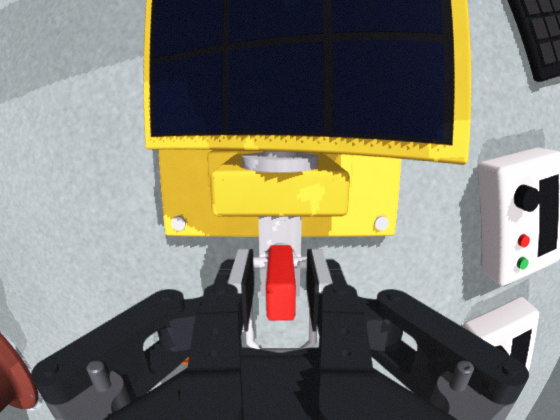

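>>> step_arm:
  increments: "0 0 -0.6 0 0 0; 0 0 -0.6 0 0 0; 0 0 -1 0 0 0; 0 0 -1 0 0 0; 0 0 0 0 0 0; 0 0 0 0 0 0; 0 0 0 0 0 0"

```text
t: 16.78
tool_pos: [0.5518, 0.0992, 0.2071]
tool_rot: [-3.099, 0.514, 0.001]
contact_force: [0.3, -0.3, -0.2]
opening: 0.0257
```

```bash
python3 st.py;python3 - <<'E'
from h import *
from station import ctrl
d={n:ctrl.get_image(n) for n in ["side","scene","wrist"]};d["o"]=ctrl.get_obs();pickle.dump(d,open("im15.pkl","wb"))
crop(d["side"],170,60,270,160,6,"d15.png");crop(d["scene"],360,150,460,230,6,"s15.png");crop(d["wrist"],180,120,380,320,3,"w15.png")
E
```

```text
16.7833 [0.5518 0.0992 0.2071] F tool [0.3948 0.2135 0.2342] T tool [-0.0495 -0.0209 -0.0158] [-0.0008  0.0002 -1.    ] open 0.025716749098057285 tip z 0.13988246883238475
to hole [ 0.0202 -0.0092  1.1553]
```

View pics/d15.png

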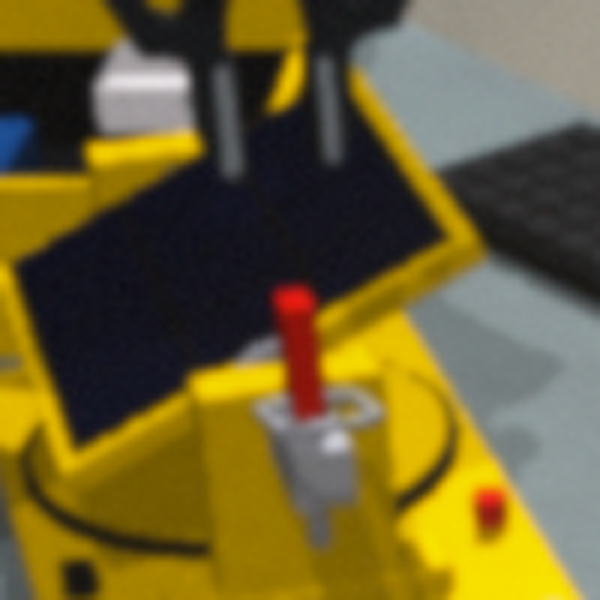

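View pics/s15.png

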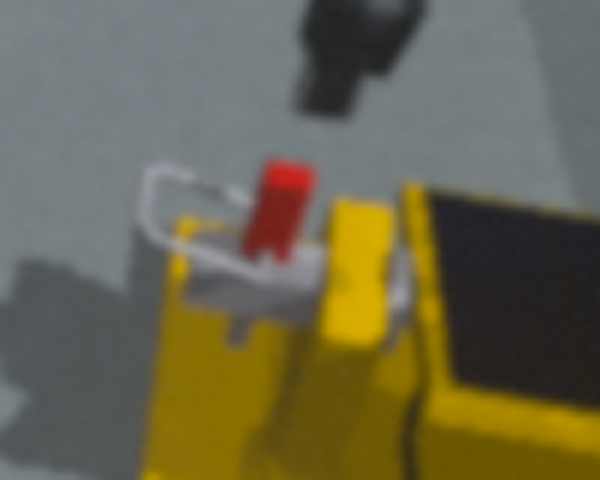

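View pics/w15.png

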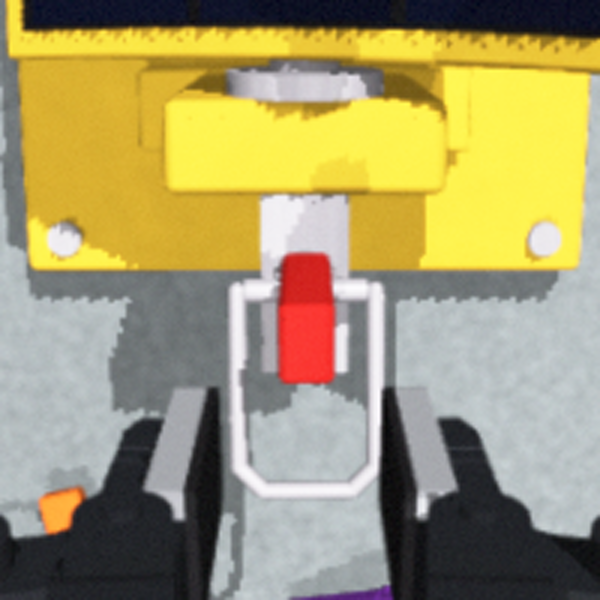

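```bash
python3 - <<'E'
from h import *
np.set_printoptions(precision=4,suppress=True)
D=load("im15.pkl");im=D["wrist"];o=D["o"]
c=lambda x,y:(180+x/3-.33,120+y/3-.33)
M=R.from_rotvec(o["tool_rot"]).as_matrix()
b=plane(im,*c(307,490),.132,True);g=np.mean([plane(im,*c(*p),.159,True) for p in [(280,328),(334,328),(280,380),(334,380)]],0)
print("bar",b,"grip top",g,"bar-grip tool",M.T@(b-g),"bar tool",M.T@(b-o["tool_pos"]))
print(plan(o,[.5366,.0555,.150]))
h=[plane(im,*c(*p),.119,True) for p in [(237,288),(376,288)]];v=h[1]-h[0];print("hinge yaw",np.degrees(np.arctan2(v[1],v[0])),np.mean(h,0))
E
```

```text
bar [0.5357 0.0519 0.132 ] grip top [0.5507 0.0962 0.159 ] bar-grip tool [0.0003 0.0467 0.027 ] bar tool [0.0009 0.0495 0.0739]
{'shift': array([0.02, 1.84, 2.24]), 'curyaw': np.float64(-0.32903106191745196), 'zaxis': array([-0.0031, -0.    , -1.    ])}
hinge yaw -18.81427188987885 [0.5514 0.0983 0.119 ]
```

>>> step_arm:
  increments: "0.02 0.9 0 0 0 0; 0 0.98 0 0 0 0; 0 0 0 1 0 0; 0 0 0 0 0 0; 0 0 0 0 0 0; 0 0 0 0 0 0"
  fingers: -1

```text
t: 17.43
tool_pos: [0.5372, 0.0545, 0.2072]
tool_rot: [-3.003, 0.499, -0.023]
contact_force: [0.5, 0.2, -0.4]
opening: -0.0001
```

```bash
cat > st2.py <<'E'
from h import *
from station import ctrl
import sys
np.set_printoptions(precision=4,suppress=True)
o=ctrl.get_obs();M=R.from_rotvec(o["tool_rot"]).as_matrix()
u=np.array([-.323,-.946,0]);w=np.array([.946,-.323,0]);p=o["tool_pos"]-np.array([.5515,.0988,.111])
print(o["t"],"stand frame x,y,z-above-shaft",p@u*1000,p@w*1000,p[2]*1000,"F(x,y,z)",o["contact_force"]@u,o["contact_force"]@w,o["contact_force"][2],"zax",M[:,2],"yaw",np.arctan2(M[1,0],M[0,0]),"open",o["opening"])
if len(sys.argv)>1:
    n=sys.argv[1];d={k:ctrl.get_image(k) for k in["wrist","side","scene"]}
    cv2.imwrite("pics/"+n+"w.png",d["wrist"]["pixels"][:,:,::-1])
    x=[cv2.resize(d["side"]["pixels"][70:170,170:270,::-1],None,fx=4,fy=4,interpolation=2),cv2.resize(d["scene"]["pixels"][140:240,360:460,::-1],None,fx=4,fy=4,interpolation=2)]
    cv2.imwrite("pics/"+n+"e.png",np.hstack(x))
E
python3 st2.py a1
```

```text
17.4333 stand frame x,y,z-above-shaft 46.505259805810645 0.7437515712612253 96.18654355172688 F(x,y,z) -0.37359619265620186 0.3568665726555147 -0.4180750009586679 zax [ 0.0308  0.0935 -0.9951] yaw -0.32924254424344807 open -7.652314232836068e-05
```

View pics/a1w.png

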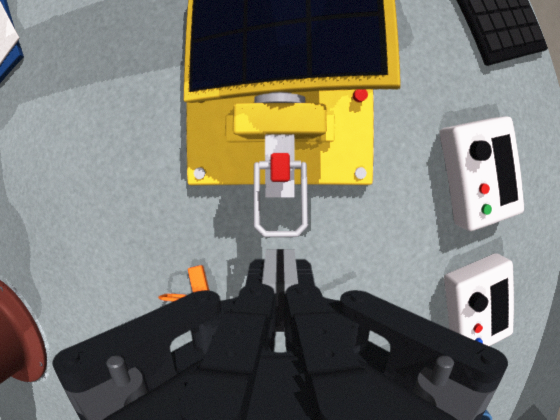

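View pics/a1e.png

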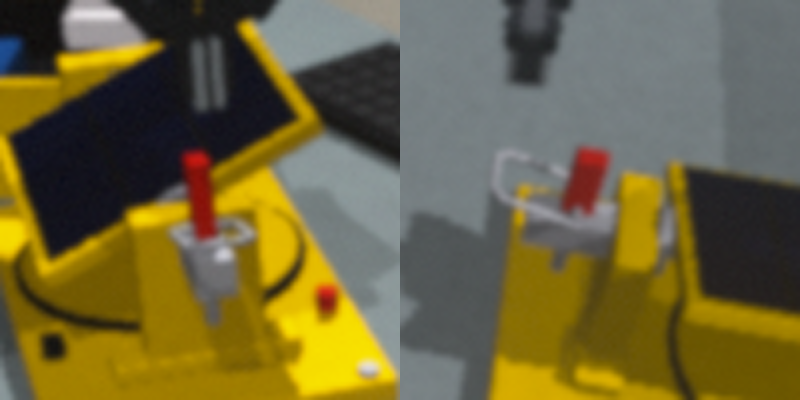

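>>> step_arm:
  increments: "0 0.1 1 0 0 0; 0 0.1 1 0 0 0; 0 0.06 0.6 0 0 0; 0 0 0 0 0 0; 0 0 0 0 0 0; 0 0 0 0 0 0"

```text
t: 18.08
tool_pos: [0.5383, 0.0548, 0.1438]
tool_rot: [-3.002, 0.497, -0.028]
contact_force: [0.2, -0.4, 0.1]
opening: 0.0005
```

```bash
python3 st2.py a2
```

```text
18.0833 stand frame x,y,z-above-shaft 45.877958077912226 1.700452948687868 32.797737243798295 F(x,y,z) 0.28439260164346675 0.3024948362765908 0.0771360225885771 zax [ 0.034   0.0942 -0.995 ] yaw -0.32829472062712006 open 0.00045330332775632713
```

View pics/a2w.png

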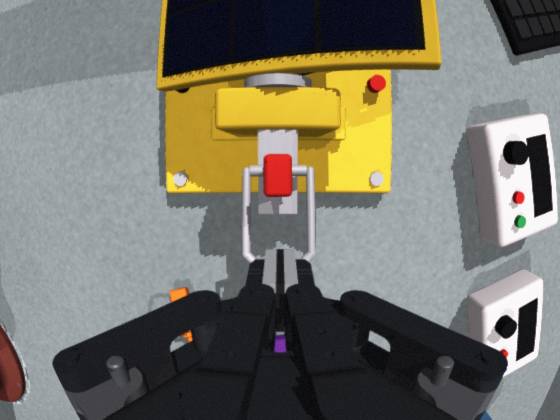

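View pics/a2e.png

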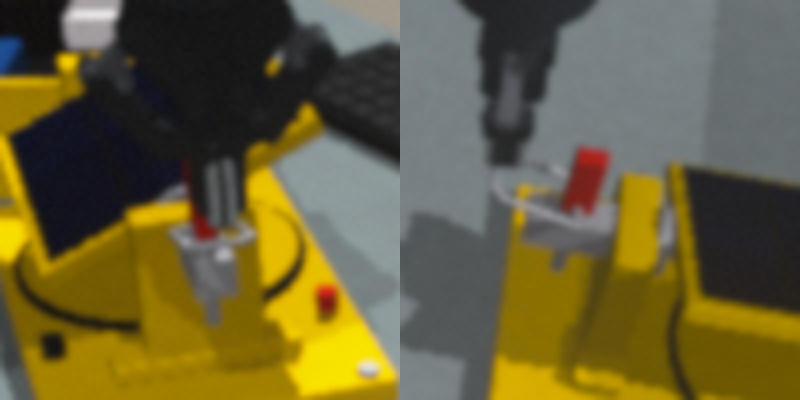

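>>> step_arm:
  increments: "-0.04 0.02 0.15 0 0 0; 0 0.015 0.15 0 0 0; 0 0.01 0.1 0 0 0; 0 0.01 0.1 0 0 0; 0 0.01 0.1 0 0 0; 0 0 0 0 0 0"

```text
t: 18.73
tool_pos: [0.5365, 0.054, 0.1274]
tool_rot: [-3.003, 0.499, -0.025]
contact_force: [-1.5, -4.7, 4.3]
opening: 0.0001
```

```bash
python3 st2.py a3
```

```text
18.7333 stand frame x,y,z-above-shaft 47.189291485188996 0.29132853386663043 16.43898882393656 F(x,y,z) 4.888710437112015 0.10390654739792696 4.259841707552796 zax [ 0.0324  0.0933 -0.9951] yaw -0.32920983103476714 open 9.547088779239153e-05
```

View pics/a3e.png

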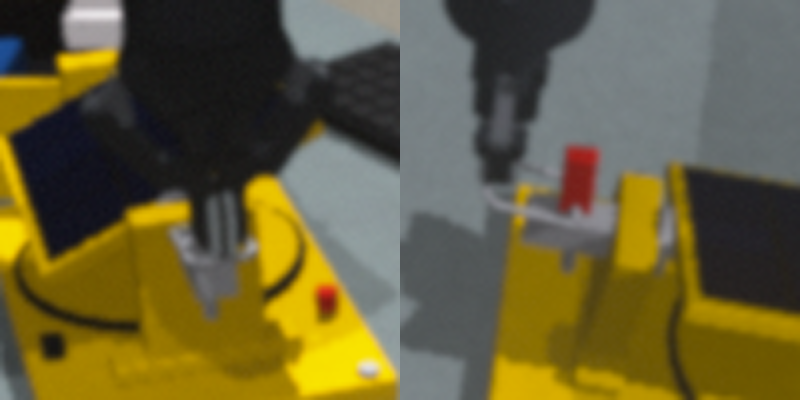

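```bash
python3 - <<'E'
import cv2
i=cv2.imread("pics/a3w.png")[140:300,200:360];cv2.imwrite("pics/a3wz.png",cv2.resize(i,None,fx=4,fy=3.7,interpolation=2)[:599])
E
```

```text
(no output)
```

View pics/a3wz.png

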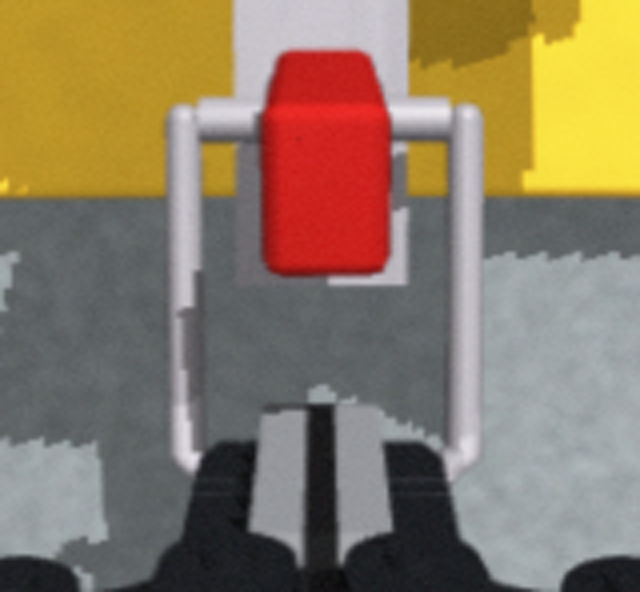

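>>> step_arm:
  increments: "0 0.012 0.12 0 0 0; 0 0.012 0.12 0 0 0; 0 0 0.12 0 0 0; 0 -0.01 0.12 0 0 0; 0 -0.02 0.12 0 0 0; 0 0 0 0 0 0"

```text
t: 19.38
tool_pos: [0.5363, 0.0568, 0.1113]
tool_rot: [-3.001, 0.498, -0.022]
contact_force: [-0.7, -1.1, 1.1]
opening: 0.0001
```

```bash
python3 st2.py a4
```

```text
19.3833 stand frame x,y,z-above-shaft 44.662338558650134 -0.7639280540476746 0.2648668117884029 F(x,y,z) 1.299081041014945 -0.33497570661145987 1.0514540124010323 zax [ 0.0307  0.0955 -0.995 ] yaw -0.3288979969779029 open 8.633964134768326e-05
```

View pics/a4w.png

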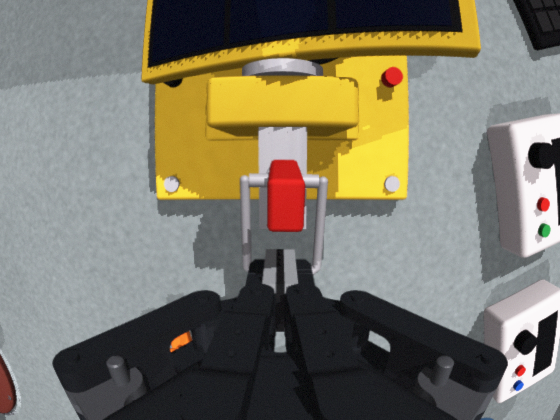

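View pics/a4e.png

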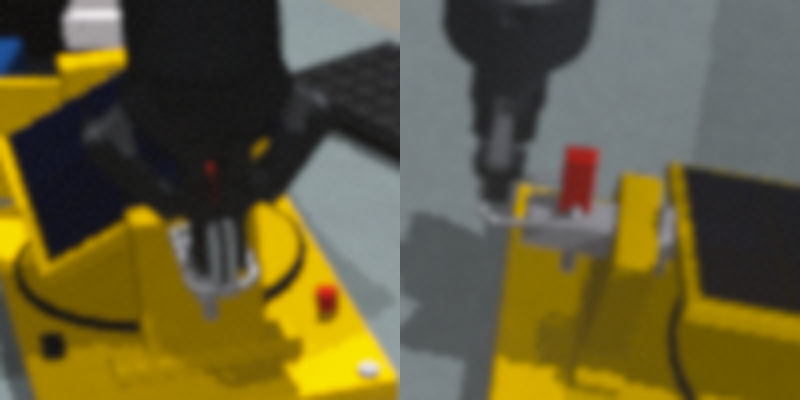

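>>> step_arm:
  increments: "0 0 0.12 0 0 0; 0 -0.01 0.12 0 0 0; 0 -0.01 0.12 0 0 0; 0 -0.01 0.12 0 0 0; 0 -0.01 0.12 0 0 0; 0 0 0 0 0 0"

```text
t: 20.03
tool_pos: [0.5372, 0.0589, 0.0966]
tool_rot: [-3.002, 0.498, -0.023]
contact_force: [1.6, 0.1, 1.5]
opening: -0.0001
```

```bash
python3 st2.py a5
```

```text
20.0333 stand frame x,y,z-above-shaft 42.315067215990204 -0.6285015032391937 -14.357180074441963 F(x,y,z) -0.5959059134834004 1.4891751812578877 1.4519317136906176 zax [ 0.0309  0.095  -0.995 ] yaw -0.3288188852284814 open -9.927161514152107e-05
```

View pics/a5w.png

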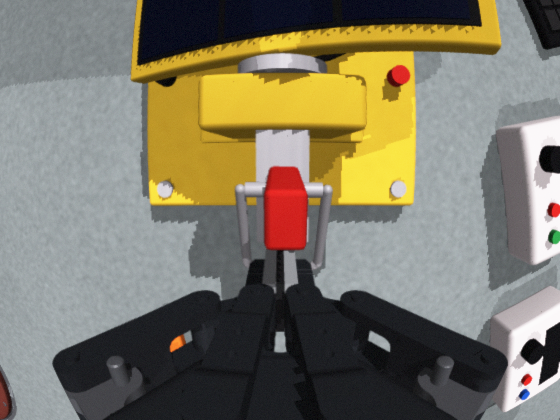

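View pics/a5e.png

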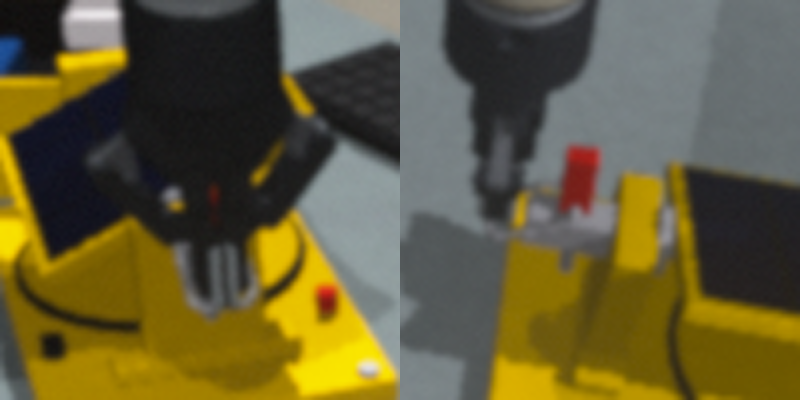

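>>> step_arm:
  increments: "0 0.012 0.12 0 0 0; 0 0.01 0.1 0 0 0; 0 0.01 0.08 0 0 0; 0 0 0 0 0 0; 0 0 0 0 0 0"

```text
t: 20.6
tool_pos: [0.5371, 0.0584, 0.0893]
tool_rot: [-3.002, 0.499, -0.023]
contact_force: [0.5, 0.4, -0.5]
opening: -0.0005
```

```bash
python3 st2.py a6
```

```text
20.6 stand frame x,y,z-above-shaft 42.823404997115674 -0.5654011432950975 -21.665497682505226 F(x,y,z) -0.5594242415669546 0.2968302373282553 -0.4652096310533427 zax [ 0.0307  0.0943 -0.9951] yaw -0.32902174729360656 open -0.0005017984309592186
```

View pics/a6w.png

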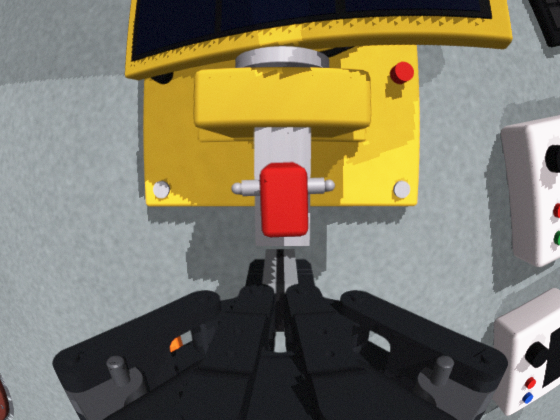

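View pics/a6e.png

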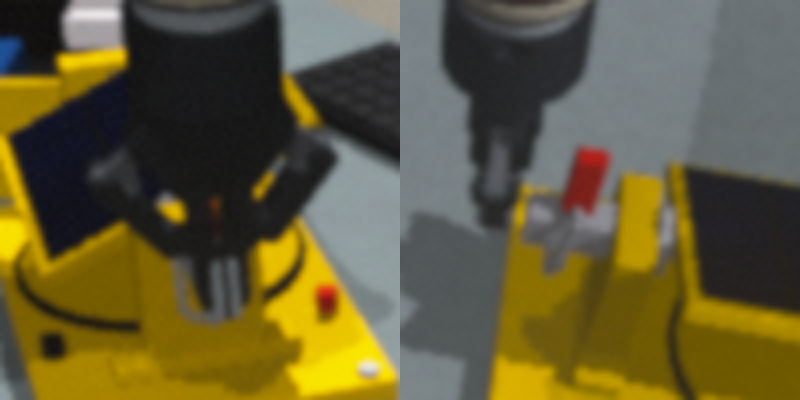

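>>> step_arm:
  increments: "0 0.3 0 0 0 0; 0 0.3 0 0 0 0; 0 0 -0.8 0 0 0; 0 0 -1 0 0 0; 0 0 -1 0 0 0; 0 0 -1 0 0 0; 0 0 -1 -1 0 0; 0 0 0 0 0 0; 0 0 0 0 0 0; 0 0 0 0 0 0"

```text
t: 21.58
tool_pos: [0.5285, 0.0329, 0.2071]
tool_rot: [-3.099, 0.514, 0.002]
contact_force: [-0.9, 0.9, 1.1]
opening: 0.0001
```

```bash
python3 st2.py a7; python3 - <<'E'
from h import *
from station import ctrl
d={k:ctrl.get_image(k) for k in["wrist","side","scene"]};d["o"]=ctrl.get_obs();pickle.dump(d,open("a7.pkl","wb"))
crop(d["wrist"],200,100,360,240,4.5,"a7wz.png");crop(d["side"],185,70,255,160,6.5,"a7d.png");crop(d["scene"],380,160,450,230,7,"a7s.png")
E
```

```text
21.5833 stand frame x,y,z-above-shaft 69.75746059706083 -0.4646178294406544 96.08477731830693 F(x,y,z) -0.5111390203627691 -1.1610133330010992 1.1465728609586223 zax [-0.001   0.0008 -1.    ] yaw -0.32891867088443694 open 0.00010748289666028123
```

View pics/a7wz.png

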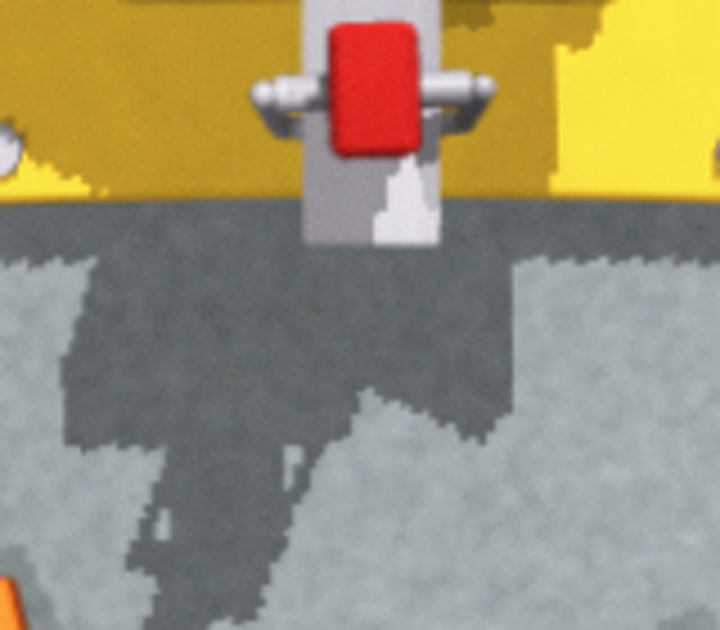

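View pics/a7d.png

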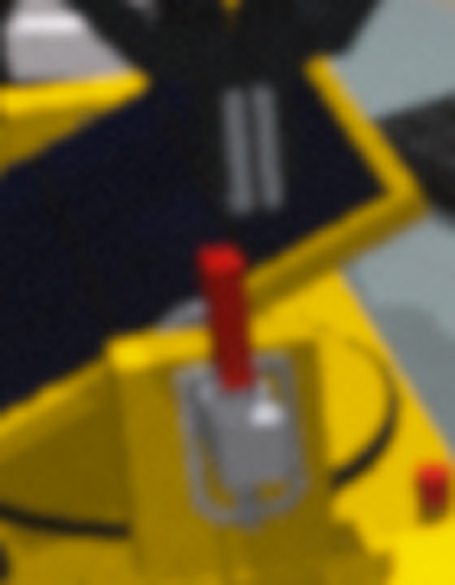

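View pics/a7s.png

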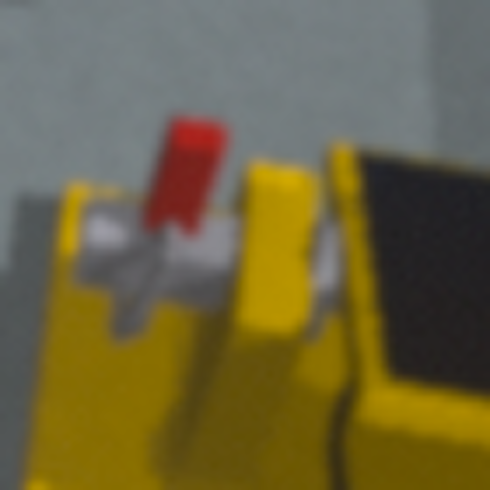

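```bash
python3 - <<'E'
from h import *
np.set_printoptions(precision=4,suppress=True)
D=load("a7.pkl")
w=(200+374/4.5-.4,100+90/4.5-.4);w=ray(D["wrist"],*w,True)
s=ray(D["scene"],380+200/7-.4,160+133/7-.4);d=ray(D["side"],185+221/6.5-.4,70+260/6.5-.4)
print("now sd",tri([s,d]),"all",tri([s,d,w]))
E=load("im15.pkl")
s=ray(E["scene"],360+290/6-.4,150+177/6-.4);d=ray(E["side"],170+295/6-.4,60+300/6-.4)
print("before",tri([s,d]))
# wrist yaw of hinge
im=D["wrist"]
c=lambda x,y:(200+x/4.5-.4,100+y/4.5-.4)
a=plane(im,*c(262,95),.119,True);b=plane(im,*c(487,88),.119,True);v=b-a
print("hinge",a,b,(a+b)/2,np.linalg.norm(v),"yaw",np.degrees(np.arctan2(v[1],v[0])))
P=[plane(im,*c(*p),.159,True) for p in [(332,28),(418,24),(334,154),(420,155)]]
v=P[2]+P[3]-P[0]-P[1];print("grip yaw",np.degrees(np.arctan2(v[1],v[0])),np.linalg.norm(v)/2,np.linalg.norm(P[3]-P[2]),np.mean(P,0))
E
```

```text
now sd (array([0.5523, 0.0999, 0.1587]), [np.float64(0.0007816528167973771), np.float64(0.00078165281679739)]) all (array([0.5517, 0.0989, 0.159 ]), [np.float64(0.0014919007559959572), np.float64(0.0006689581957025806), np.float64(0.001256689985259651)])
before (array([0.5529, 0.0996, 0.1583]), [np.float64(0.0003297772271266824), np.float64(0.00032977722712669534)])
hinge [0.5346 0.1029 0.119 ] [0.5679 0.0927 0.119 ] [0.5512 0.0978 0.119 ] 0.0349073056502784 yaw -16.991671832674328
grip yaw -107.95896719439307 0.016646125787321157 0.011042607178979272 [0.5512 0.0978 0.159 ]
```

>>> step_arm:
  increments: "0 -0.9 0 0 0 0; 0 -0.9 0 0 0 0; 0 -0.9 0 0 0 0; 0 -0.08 0 0 0 0; 0 0 0.8 0 0 0; 0 0 0.6 0 0 0; 0 0 0.2 0 0 0; 0 0 0 0 0 0; 0 0 0 0 0 0; 0 0 0 0 0 0"

```text
t: 22.72
tool_pos: [0.5521, 0.0986, 0.1691]
tool_rot: [-3.099, 0.515, -0.003]
contact_force: [0.4, 0.1, 0.2]
opening: 0.0002
```

```bash
python3 st2.py a8
```

```text
22.7167 stand frame x,y,z-above-shaft 0.009478146646300648 0.6399877020292428 58.137927381657114 F(x,y,z) -0.2529620345887129 0.30115513404725597 0.21061364180018619 zax [ 0.0017  0.     -1.    ] yaw -0.32936039199367273 open 0.00016578929300171646
```

View pics/a8w.png

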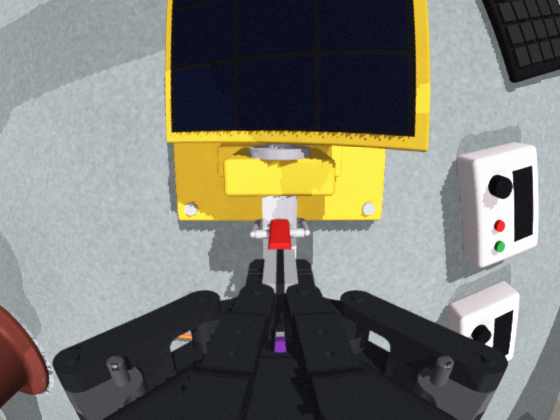

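Fingers are centred over the grip (red top at (280,240)). Now a gentle touch to check it is seated.

>>> step_arm:
  increments: "0 0 0.12 0 0 0; 0 0 0.1 0 0 0; 0 0 0.06 0 0 0; 0 0 0.06 0 0 0; 0 0 0 0 0 0; 0 0 0 0 0 0"

```text
t: 23.37
tool_pos: [0.5514, 0.0988, 0.1594]
tool_rot: [3.099, -0.514, -0.0]
contact_force: [-0.3, -0.7, -0.0]
opening: -0.0
```

```bash
python3 st2.py
```

```text
23.3667 stand frame x,y,z-above-shaft -0.017127110523248553 -0.09415627576981839 48.350308354747945 F(x,y,z) 0.7575966312949833 -0.026021396185089776 -0.013319997502704205 zax [-0.0003 -0.     -1.    ] yaw -0.3290089153243688 open -3.860233819694899e-06
```

>>> step_arm:
  increments: "0 0 0.03 0 0 0; 0 0 0.03 0 0 0; 0 0 0 0 0 0; 0 0 0 0 0 0"

```text
t: 23.7
tool_pos: [0.552, 0.0989, 0.159]
tool_rot: [-3.099, 0.514, -0.002]
contact_force: [-1.0, 0.5, 5.3]
opening: 0.0
```

```bash
python3 st2.py
```

```text
23.7 stand frame x,y,z-above-shaft -0.20482993283475137 0.4257866875684154 47.98402046867954 F(x,y,z) -0.12107202438358129 -1.1497325465225752 5.268607215830662 zax [ 0.0013 -0.     -1.    ] yaw -0.32897193552563525 open 2.8037472054971466e-05
```

>>> step_arm:
  increments: "0 0 -0.4 0 0 0; 0 0 -0.8 0 0 0; 0 0 -1 0 0 0; 0 0 -1 0 0 0; 0 0 -1 0 0 0; 0 0.5 -0.5 0 0 0; 0 0.8 0 0 0 0; 0 0.8 0 0 0 0; 0 0.8 0 0 0 0; 0 0 0 0 0 0; 0 0 0 0 0 0; 0 0 0 0 0 0"

```text
t: 24.7
tool_pos: [0.5278, 0.0302, 0.2751]
tool_rot: [-3.099, 0.515, 0.001]
contact_force: [0.1, 0.2, -0.8]
opening: -0.0001
```

```bash
python3 st2.py a9; python3 - <<'E'
from h import *
from station import ctrl
im=ctrl.get_image("scene");cv2.imwrite("pics/a9s.png",im["pixels"][:,:,::-1])
E
```

```text
24.7 stand frame x,y,z-above-shaft 72.58887581312999 -0.2290512133440175 164.06075725849146 F(x,y,z) -0.21440817720060576 0.015216791623170543 -0.8388259812471784 zax [-0.0006  0.0003 -1.    ] yaw -0.32945800111283574 open -8.686525313095374e-05
```

View pics/a9e.png

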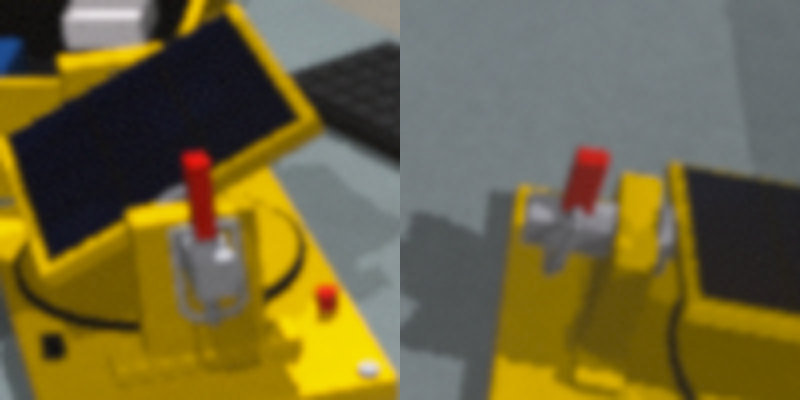

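View pics/a9s.png

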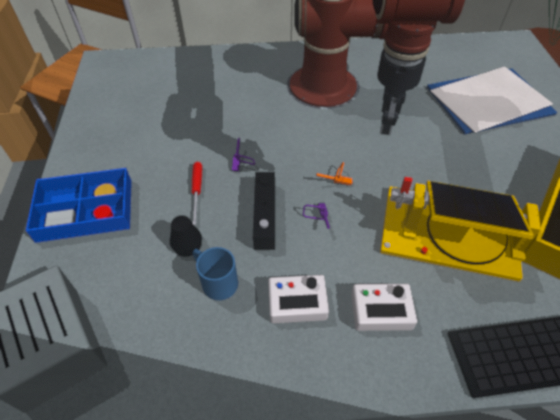

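View pics/a9w.png

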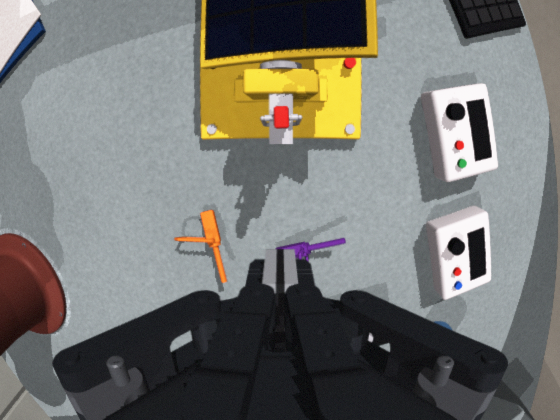

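The pin is seated with its loop shut round the shaft (side view around (210,280) in the crop). Nothing else has moved and the arm is clear.

```bash
python3 -c "
from station import ctrl
print(ctrl.finish_job())"
```

```text
the job is handed in; nothing more can be done
None
```

The hitch pin is through the shaft's cross hole with its collar seated and its loop snapped shut round the shaft. I handed the job in at about 25 s with the arm clear.

- **Inserting the pin:** I took the red pin from the middle of the rack and found the real hole with the wrist camera. The hole measured 26.0 mm from the shaft end, as it should. I pushed the pin home with the loop open. The axial force was about 8.5 N at most in the readings between moves, and the height stopped changing at the collar. I then let go and pressed the bar down with the shut fingers, with readings of about 5 N or less, until the loop snapped over.
- **Last checks:** A light touch of 5 N on the pin's top met it 48.0 mm above the shaft, which is fully seated. All three cameras showed the pin upright, and the side view showed the loop closed below the shaft. The last scene picture showed the other things where they were.
- **Small disagreements:** The pin leaned outward by a few degrees while the loop was being pressed, then stood straight again once it snapped. It ended about 1 to 2 degrees off the stand's x direction.

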